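Fetch the pill organiser from behind the stacked soap boxes and restack them

ROBOT

A 6-joint arm with a two-finger parallel gripper is mounted at the origin on the work surface. World frame = base frame: x ahead of the robot, y to its left, z up, the work surface at z = 0. Lengths are in m, angles in rad, forces in N, time in s.
With the tool pointing down it reaches from about 0.325 to 0.775 m from the base axis. Payload 5.5 kg.
Tool frame: the origin (TCP) lies midway between the tips of the shut fingers; the grasp point (between the pads) lies 19 mm behind it; z points along the fingers, y is the direction in which the jaws open and shut (so a half turn about z gives the same grasp; the last joint's range is limited). The gripper opens to 85 mm and grips with 20 to 120 N. Pads are 22 mm wide; open, the fingers measure 114 mm over their backs; the gripper's body (76 mm by 85 mm) begins 54 mm behind the grasp point. The pads swing forward as they close: fully open they stand 13 mm farther back than shut.
Start: joints at [1.153, 0.091, 1.231, -0, 1.82, -0.057], TCP at [0.212, 0.561, 0.231] pointing down, gripper open.
Joint ranges: [-2.87, 2.87], [-0.86, 2.18], [0.17, 2.46], [-1.51, 4.65], [0.06, 2.69], [-2.65, 2.65]. Speed limits (rad/s): [2.57, 2.57, 3.01, 3.14, 3.14, 3.14].

INTERFACE

Orientations are given as a unit quaternion [x, y, z, w].
In Python, from plant import status, vision, ticket gives the robot as it stands.
- The arm moves only by the tool step_arm, never from a script. Its argument "commands" is a list of rows, each a list of 7 numbers: the closure, from -1 (fully open) to 1 (shut), then the shift along the tool's x, y, z in mm, then the turn, a rotation vector about the tool's x, y, z in rad. In form: [[fingers, dx, dy, dz, rx, ry, rz], ...]. A call has 1 to 5 rows; each row is the pose to reach, as a shift and turn from the pose measured when the call began, along the tool's axes at that moment; what a row does not reach only later rows make up. A row lasts 1/8 s, in which the tool goes at most 62.5 mm and 10.7 degrees, less where a joint would pass 70% of its speed; a pose out of reach is approached as far as the arm can. A call with a gripper value outside its range is refused whole. The fingers move at their own pace and stop on an object; "grip_force" is the grip in N (left out, the last holds). Time passes only in rows, so rows that repeat a pose let the fingers close. It gives the time, the measured TCP pose, the force and the opening at its end, in the units of the state.
- status.sense(): the state, without advancing time (a new reading comes with each control period).
- vision.grab_frame(name): name is "side" or "top"; returns a dict with "frame" (400x640x3 uint8, red, green, blue), "intrinsics" (3x3 intrinsics, pixels), "extrinsics" (4x4, takes a point from world to camera coordinates). Camera axes: x right, y down, z forward; pixel columns grow to the right and rows downward; lengths in m; the calibration is good to about 2 mm. A picture is of the moment at which its call begins. There is no depth.
- ticket.job_done(): hands the job in, once; it reports no verdict.
The state is a dict: "clock": time; "joint_pos": joint angles; "dq": joint speeds; "effort": joint torques, N m; "tcp_pos": TCP position; "tcp_rot": TCP orientation; "ft_force": force on the tool from outside, world axes, zero at the start; "ft_torque": the same for the moment, N m; "finger_gap": finger opening in m.
Only numpy, scipy, OpenCV 4.12 (cv2) and the standard library are available. Lean on these libraries where they do the work, as an engineer would, in place of code of your own. Each camera call takes 0.05 s, during which the arm holds its last target.

TASK

The weekly pill organiser is shut in behind the stack of three boxed soaps on the marble tray: first move all three boxes onto the grey silicone mat, each standing on the mat itself, then take the organiser out and lay it lids up, lengthwise, in the middle of the ceramic dish. Then put the boxes back on the tray as they stood, the green and the blue each in its own old place, end to end, and the orange on top like a brick in the next course, lapping half over each. Do not shift the nail clipper lying on the mat, the cream jar or the roll-on beside the work.

Things in the scene. Friction and masses are not known exactly. Their poses are not given: they have to be found in the camera images.
- soap_orange: Rigid boxed soap in an orange carton with cream panels, about 0.16 kg, 44 mm (x) by 84 mm (y) by 54 mm high; origin at the centre of its underside, z up, y along its length. At the start it lies on top of the green and blue cartons, its underside 54 mm above the tray's surface, centred over the joint between them, so that it covers the inner 38 mm of each.
- soap_green: Rigid boxed soap in a green carton with cream panels, about 0.16 kg, 44 mm (x) by 84 mm (y) by 54 mm high; origin at the centre of its underside, z up, y along its length. At the start it stands on the tray in the lower course, end to end with the blue one with a joint of about 8 mm (centres 92 mm apart); green may be at the left or the right.
- soap_blue: Rigid boxed soap in a blue carton with cream panels, about 0.16 kg, 44 mm (x) by 84 mm (y) by 54 mm high; origin at the centre of its underside, z up, y along its length. It shares the lower course with the green one.
- organiser: Low white weekly pill organiser with seven shut lids in two purples, 0.09 kg, 32 mm (x) by 150 mm (y, its length) by 20 mm high; origin at the centre of its underside, z up. Lies on the tray along the far (+x) side of the lower boxes, 8 to 10 mm from them: while it is there, fingers gripping a lower box must stay more than 20 mm above the tray. About 35 mm free behind it, to the rail.
- tray: Fixed white marble tray, 160 mm (x) by 240 mm (y), 12 mm thick, origin at the centre of its underside. A brass rail (6 mm bar, its top 33 mm above the counter) runs along the back edge at x = +73 mm and both ends at y = +-114 mm; the front (-x) is open. The boxes stand on it with their length along its y, in a row at x = -30 mm.
- mat: Fixed dark grey ribbed silicone mat, 280 mm (x) by 160 mm (y), 4 mm thick, flat on the counter; origin at the centre of its underside, x along its length. The side area for the soap boxes. The nail clipper lies across it near its +x end (about x = +118 mm); the rest is free.
- dish: Fixed oblong blue ceramic dish with a cream floor, 136 mm (x) by 206 mm (y, its length), rim 18 mm high and 7 mm thick all round; inner floor 122 by 192 mm, 7 mm above the counter; origin at the centre of its underside.
- nail_clipper: Loose steel nail clipper, 13 by 76 mm (along its y), 11 mm high, lying on the mat; leave it alone. Origin at the centre of its underside.
- cream_jar: Loose squat cream jar with a wooden lid, 60 mm across, 45 mm high, standing on the counter at the far left (+x, +y) among the stations; leave it alone. Origin at the centre of its underside.
- roll_on: Loose white roll-on stick with a blue cap, 48 mm across, 86 mm high, standing on the counter at the far right (+x, -y) among the stations; leave it alone. Origin at the centre of its underside.
Things that resemble listed ones, but are neither listed nor needed, are in the scene too. There is more than one size of the organiser; the one meant has the size given above. Leave any pink or yellow look-alike of the soap_green alone.

How it is judged:
On the way, in this order (a step that is already met when the one before it is completed fails the run):
1. all three soap boxes stand side by side on the mat, the organiser still untouched in its place on the tray (x of soap_orange in the frame of mat between -0.13 and 0.13 m and y of soap_orange in the frame of mat between -0.07 and 0.07 m and z of soap_orange in the frame of mat between -0.002 and 0.012 m and angle between each of soap_orange, soap_green, soap_blue's own z axis and vertical below 0.1 rad and linear speed of each of soap_orange, soap_green, soap_blue below 0.03 m/s and x of soap_green in the frame of mat between -0.13 and 0.13 m and y of soap_green in the frame of mat between -0.07 and 0.07 m and z of soap_green in the frame of mat between -0.002 and 0.012 m and x of soap_blue in the frame of mat between -0.13 and 0.13 m and y of soap_blue in the frame of mat between -0.07 and 0.07 m and z of soap_blue in the frame of mat between -0.002 and 0.012 m and distance of organiser from where it was at the start of the episode below 0.02 m), for 0.2 s.
2. the organiser lies released in the middle of the dish, lengthwise, lids up, while the boxes still wait on the mat (horizontal distance between organiser and dish below 0.015 m and z of organiser in the frame of dish between 0.003 and 0.013 m and angle between organiser's own z axis and vertical below 0.08 rad and angle between the y axis of organiser and the y axis of dish, either way round below 0.2 rad and linear speed of organiser below 0.02 m/s and contact force between the fingers and organiser below 0.05 N and x of soap_orange in the frame of mat between -0.13 and 0.13 m and y of soap_orange in the frame of mat between -0.07 and 0.07 m and z of soap_orange in the frame of mat between -0.002 and 0.012 m and angle between each of soap_orange, soap_green, soap_blue's own z axis and vertical below 0.1 rad and linear speed of each of soap_orange, soap_green, soap_blue below 0.03 m/s and x of soap_green in the frame of mat between -0.13 and 0.13 m and y of soap_green in the frame of mat between -0.07 and 0.07 m and z of soap_green in the frame of mat between -0.002 and 0.012 m and x of soap_blue in the frame of mat between -0.13 and 0.13 m and y of soap_blue in the frame of mat between -0.07 and 0.07 m and z of soap_blue in the frame of mat between -0.002 and 0.012 m), for 0.2 s.
At the end, for the whole second after the job is handed in: Boxes upright, at rest within 14 mm of where each stood and 0.2 rad of the tray's length; orange resting on both others, its centre 31 to 61 mm from each of theirs. Organiser flat, lids up, released, within 15 mm of the dish's middle and 0.2 rad of its length (distance of each of soap_orange, soap_green, soap_blue from where it was at the start of the episode below 0.014 m and angle between each of soap_orange, soap_green, soap_blue's own z axis and vertical below 0.06 rad and angle between the y axis of each of soap_orange, soap_green, soap_blue and the y axis of tray, either way round below 0.2 rad and linear speed of each of soap_orange, soap_green, soap_blue, organiser below 0.02 m/s and angular speed of each of soap_orange, soap_green, soap_blue below 0.1 rad/s and horizontal distance between soap_orange and soap_green between 0.031 and 0.061 m and horizontal distance between soap_orange and soap_blue between 0.031 and 0.061 m and contact force between soap_orange and soap_green above 0.02 N and contact force between soap_orange and soap_blue above 0.02 N and horizontal distance between organiser and dish below 0.015 m and z of organiser in the frame of dish between 0.003 and 0.013 m and angle between organiser's own z axis and vertical below 0.08 rad and angle between the y axis of organiser and the y axis of dish, either way round below 0.2 rad and contact force between the fingers and organiser below 0.05 N); the robot touches nothing.
It fails at once if nail clipper shifted more than 20 mm or tipped (distance of nail_clipper from where it was at the start of the episode above 0.02 m or angle between nail_clipper's own z axis and vertical above 0.3 rad).
It fails at once if cream jar shifted more than 20 mm or tipped (distance of cream_jar from where it was at the start of the episode above 0.02 m or angle between cream_jar's own z axis and vertical above 0.3 rad).
It fails at once if roll-on shifted more than 20 mm or tipped (distance of roll_on from where it was at the start of the episode above 0.02 m or angle between roll_on's own z axis and vertical above 0.3 rad).
It also fails if it takes over 147 s, if anything falls off the work surface, if the arm or the gripper's body presses on something with over 40 N, if the wrist force passes 120 N, or if a joint passes its speed limit or range.

## Working session

There is one attempt and no reset: what is moved stays moved. The work goes in short steps, Python scripts to look and compute and a tool call to move; the robot and the scene stay as the last step left them, time stands still between calls to the robot, and variables do not carry over. Pictures are saved under pics/ and viewed, and the job is handed in when it is done.

Besides the shell and the picture viewer there is one more tool, called as name(argument=value, ...), one argument or row to a line, values as JSON. step_arm: Moves the arm, as the interface text tells. Its arguments: {"type":"object","properties":{"commands":{"type":"array","items":{"type":"array","items":{"type":"number"}}},"grip_force":{"type":"number"}},"required":["commands"]}

```bash
mkdir -p pics; ls
python3 - <<'E'
from plant import status, vision
import cv2
print(status.sense())
for n in("top","side"):
    f=vision.grab_frame(n); cv2.imwrite(f"pics/{n}0.png",f["frame"][:,:,::-1]); print(n,f["intrinsics"],f["extrinsics"])
E
```

```text
pics
{'clock': 0.0, 'joint_pos': array([ 1.15329243e+00,  9.18658560e-02,  1.23189594e+00, -1.19148726e-05,
        1.81978686e+00, -5.67166927e-02]), 'dq': array([ 0.00124965,  0.00151692, -0.00116154,  0.00019474, -0.00135818,
        0.00010452]), 'effort': array([-3.48128269e-04, -4.58711243e+01, -4.18031287e+01, -1.70199373e-04,
        1.11422769e-02, -1.18588855e-05]), 'tcp_pos': array([0.21170707, 0.56110861, 0.23014099]), 'tcp_rot': array([ 1.79418154e-01,  9.83772418e-01, -9.51993648e-04, -2.24113684e-04]), 'ft_force': array([ 0.2483897 ,  0.23716443, -0.14940771]), 'ft_torque': array([ 0.02649587, -0.07248907,  0.01681253]), 'finger_gap': 0.08532937906342314}
top [[509.24016474   0.         328.01760622]
 [  0.         509.24016474 206.61910091]
 [  0.           0.           1.        ]] [[ 0.00868521 -0.99981743 -0.01701977  0.09781282]
 [-0.99599869 -0.0071356  -0.08908248  0.56310202]
 [ 0.08894477  0.01772537 -0.99587883  1.49556615]
 [ 0.          0.          0.          1.        ]]
side [[394.68760572   0.         319.26017821]
 [  0.         394.68760572 201.84371348]
 [  0.           0.           1.        ]] [[ 0.88244983 -0.47036439  0.00629564 -0.43238398]
 [-0.31543972 -0.60161838 -0.73386178  0.29961191]
 [ 0.34897002  0.64561031 -0.67926965  0.9244116 ]
 [ 0.          0.          0.          1.        ]]
```

View pics/top0.png

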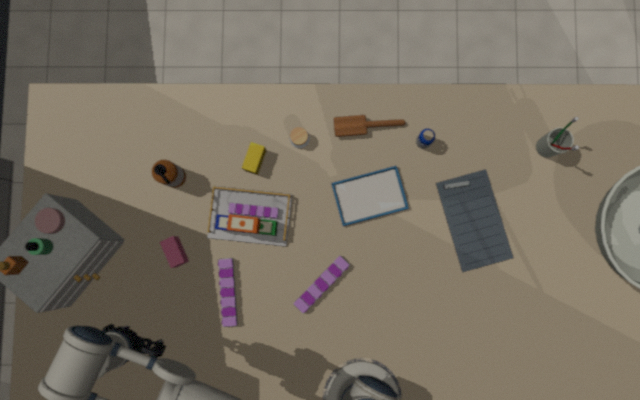

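View pics/side0.png

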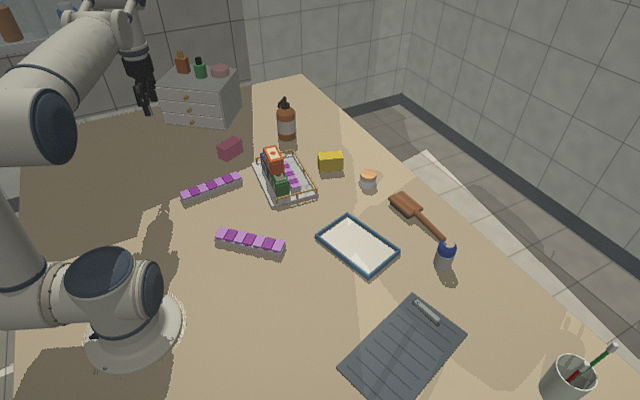

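```bash
cat > h.py <<'E'
import numpy as np, cv2
from plant import status, vision
from scipy.spatial.transform import Rotation as R
def ray(f,u,v,z):
    K=f["intrinsics"];E=f["extrinsics"];Rm=E[:3,:3];c=-Rm.T@E[:3,3]
    d=Rm.T@np.linalg.solve(K,[u,v,1.0]); return c+d*(z-c[2])/d[2]
def proj(f,p):
    K=f["intrinsics"];E=f["extrinsics"];q=K@(E[:3,:3]@np.asarray(p,float)+E[:3,3]); return q[:2]/q[2]
def crop(f,x0,y0,x1,y1,s,name):
    im=f["frame"][y0:y1,x0:x1,::-1]; im=cv2.resize(im,None,fx=s,fy=s,interpolation=cv2.INTER_CUBIC); cv2.imwrite("pics/"+name,im)
E
python3 - <<'E'
from h import *
f=vision.grab_frame("top"); np.save("pics/top0.npy",f["frame"])
crop(f,200,180,300,250,8,"c1.png")
crop(f,325,160,525,275,4,"c2.png")
E
```

```text
(no output)
```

View pics/c1.png

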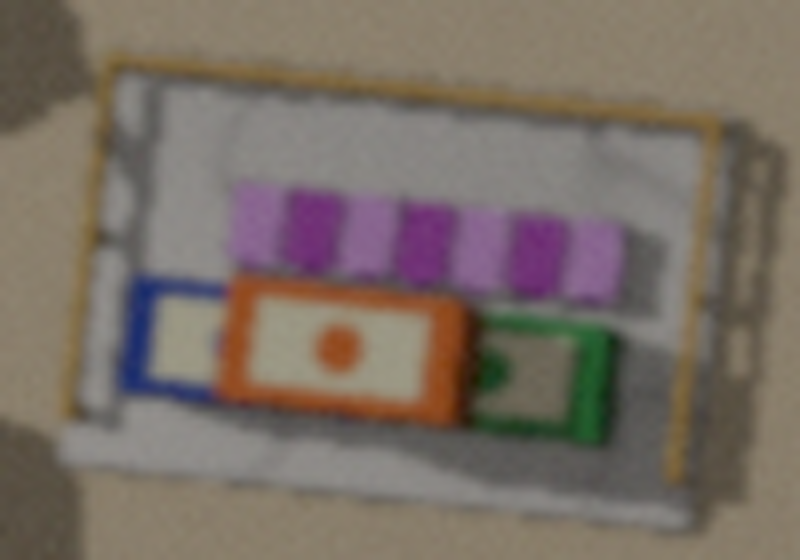

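View pics/c2.png

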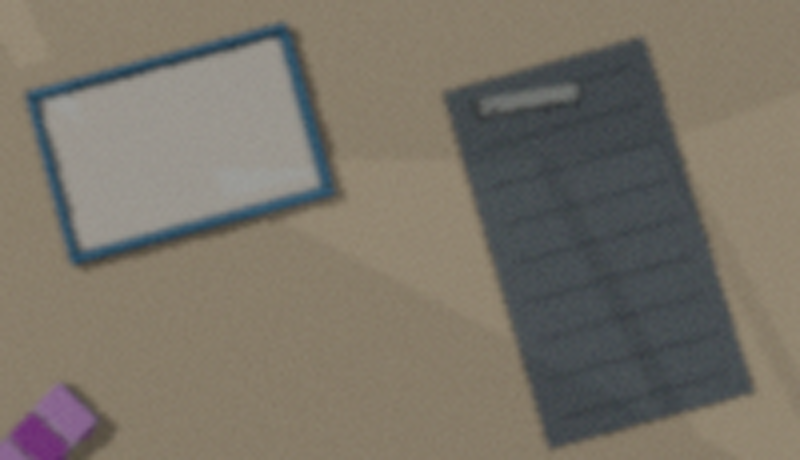

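```bash
cat > m0.py <<'E'
from h import *
f=vision.grab_frame("top")
def P(pts,x0,y0,s,z): return np.array([ray(f,(x+.5)/s-.5+x0,(y+.5)/s-.5+y0,z)[:2] for x,y in pts])
def fit(W,M):
    W=np.array(W);M=np.array(M,float);mc=M.mean(0);wc=W.mean(0)
    A=(M-mc);B=W-wc
    a=np.arctan2((A[:,0]*B[:,1]-A[:,1]*B[:,0]).sum(),(A*B).sum())
    r=np.array([[np.cos(a),-np.sin(a)],[np.sin(a),np.cos(a)]])
    t=wc-r@mc; return t,a,np.round((W-(M@r.T+t))*1000,1).tolist()
if __name__=="__main__":
    rail=P([(113,64),(714,124)],200,180,8,.033)
    front=P([(58,460),(688,528)],200,180,8,.012)
    print("tray",fit(np.vstack([rail,front]),[(.073,.114),(.073,-.114),(-.08,.12),(-.08,-.12)]))
    print("mat",fit(P([(444,92),(640,39),(752,392),(551,446)],325,160,4,.004),[(.14,.08),(.14,-.08),(-.14,-.08),(-.14,.08)]))
    print("dish",fit(P([(29,92),(285,25),(335,193),(79,264)],325,160,4,.018),[(.068,.103),(.068,-.103),(-.068,-.103),(-.068,.103)]))
    print("clip",P([(480,105),(578,92)],325,160,4,.013))
    fr=f["frame"];hsv=cv2.cvtColor(fr,cv2.COLOR_RGB2HSV)
    print("org",fit(P([(231,182),(627,221),(615,303),(228,262)],200,180,8,.032),[(.016,.075),(.016,-.075),(-.016,-.075),(-.016,.075)]))
    print("orange",fit(P([(230,277),(463,296),(452,424),(219,398)],200,180,8,.120),[(.022,.042),(.022,-.042),(-.022,-.042),(-.022,.042)]))
    print("blueL",P([(133,278),(120,392)],200,180,8,.066))
    print("greenR",P([(602,322),(592,440)],200,180,8,.066))
    print("jar",ray(f,299,133,.045),"roll",ray(f,427,134,.086))
E
python3 m0.py
```

```text
tray (array([0.53505377, 0.33971681]), np.float64(-0.09826202923871939), [[-2.3, -0.8], [-1.1, 0.3], [1.7, -0.2], [1.7, 0.7]])
mat (array([ 0.52751385, -0.33618962]), np.float64(0.28070263186890404), [[-0.2, -2.6], [-3.0, 2.6], [0.2, 1.9], [3.1, -1.9]])
dish (array([ 0.59773905, -0.02381713]), np.float64(0.27588970753584124), [[0.6, -2.4], [-3.3, 3.0], [0.6, 3.1], [2.0, -3.8]])
clip [[ 0.62872517 -0.24828543]
 [ 0.63906472 -0.32191116]]
org (array([0.55062366, 0.32672896]), np.float64(-0.09345319314787655), [[-1.0, -0.0], [-0.6, 0.9], [0.7, 1.8], [0.9, -2.7]])
orange (array([0.50569288, 0.34077994]), np.float64(-0.08306919508786892), [[-0.5, -0.4], [0.4, 1.2], [-0.7, 0.5], [0.8, -1.3]])
blueL [[0.53387507 0.42749145]
 [0.49228809 0.43105926]]
greenR [[0.51911546 0.25593155]
 [0.47624633 0.25879163]]
jar [0.78112097 0.19068443 0.045     ] roll [ 0.77019703 -0.18372769  0.086     ]
```

```bash
cat > g.py <<'E'
import sys
from h import *
# places: x,y,yaw(jaw axis = box x dir)
def inframe(t,a,x,y): return np.array([t[0]+x*np.cos(a)-y*np.sin(a),t[1]+x*np.sin(a)+y*np.cos(a)])
MAT=((.5275,-.3362),.279); BOX=((.5055,.3425),-.093)
PL={"orange":(*BOX[0],BOX[1]),"blue":(*inframe(*BOX,0,.046),BOX[1]),"green":(*inframe(*BOX,0,-.046),BOX[1]),
"org":(.5507,.3270,-.094),"dish":(.5977,-.0238,.276)}
for i,x in enumerate((-.11,-.03,.05)): PL["m%d"%(i+1)]=(*inframe(*MAT,x,0),MAT[1])
def delta(x,y,z,yaw):
    s=status.sense(); r0=R.from_quat(s["tcp_rot"])
    ty=np.array([np.cos(yaw),np.sin(yaw),0]);tz=np.array([0,0,-1.]);tx=np.cross(ty,tz)
    r1=R.from_matrix(np.c_[tx,ty,tz])
    d=r0.inv().apply(np.array([x,y,z])-s["tcp_pos"])*1000
    w=(r0.inv()*r1).as_rotvec()
    print("t%.2f"%s["clock"],"at",np.round(s["tcp_pos"],4),"gap %.4f"%s["finger_gap"],"F",np.round(s["ft_force"],1),"q",np.round(s["joint_pos"],2))
    print("d",np.round(d,1),"w",np.round(w,3),"dist %.0f"%np.linalg.norm(d))
if __name__=="__main__":
    a=sys.argv; 
    p=PL[a[1]] if a[1] in PL else None
    if p is None:
        v=[float(q) for q in a[1].split(",")]; p=(v[0],v[1],v[2])
    print(a[1],np.round(p,4)); delta(p[0],p[1],float(a[2]),p[2])
E
python3 g.py orange .2
```

```text
orange [ 0.5055  0.3425 -0.093 ]
t0.20 at [0.2117 0.5612 0.2306] gap 0.0857 F [-0.2 -0.1 -0.8] q [ 1.15  0.09  1.23 -0.    1.82 -0.06]
d [-352.1 -100.9   30.7] w [-1.000e-03  1.000e-03  1.303e+00] dist 368
```

step_arm(
  commands=[
    [-1,-60,-17,5,0,0,0.18],
    [-1,-120,-34,10,0,0,0.36],
    [-1,-180,-52,15,0,0,0.54],
    [-1,-240,-69,20,0,0,0.72],
    [-1,-300,-86,25,0,0,0.9],
  ],
  grip_force=40,
)

```text
clock: 0.82
tcp_pos: [0.4628, 0.3738, 0.2054]
tcp_rot: [0.592, 0.806, -0.001, 0.0]
ft_force: [0.1, -0.4, -0.4]
finger_gap: 0.0852
```

```bash
python3 g.py orange .17
```

```text
orange [ 0.5055  0.3425 -0.093 ]
t0.82 at [0.4628 0.3738 0.2054] gap 0.0852 F [ 0.1 -0.4 -0.4] q [ 0.62  0.07  1.29 -0.    1.77  0.32]
d [-42.6  31.4  35.4] w [-0.001  0.001  0.397] dist 64
```

step_arm(
  commands=[
    [-1,-22,16,18,0,0,0.18],
    [-1,-42.6,31.4,35.4,0,0,0.36],
    [-1,-42.6,31.4,35.4,0,0,0.397],
    [-1,-42.6,31.4,35.4,0,0,0.397],
  ],
)

```text
clock: 1.32
tcp_pos: [0.5052, 0.343, 0.1705]
tcp_rot: [0.738, 0.674, -0.0, -0.0]
ft_force: [0.0, 1.1, 0.6]
finger_gap: 0.0853
```

```bash
python3 g.py orange .078
python3 - <<'E'
from h import *
f=vision.grab_frame("top");crop(f,180,160,320,265,5,"a1.png")
f=vision.grab_frame("side");crop(f,220,100,360,220,5,"a2.png")
E
```

```text
orange [ 0.5055  0.3425 -0.093 ]
t1.32 at [0.5052 0.343  0.1705] gap 0.0853 F [0.  1.1 0.6] q [ 0.54  0.12  1.31 -0.    1.71  0.63]
d [-0.4  0.4 92.5] w [-0.001  0.001  0.002] dist 92
```

View pics/a2.png

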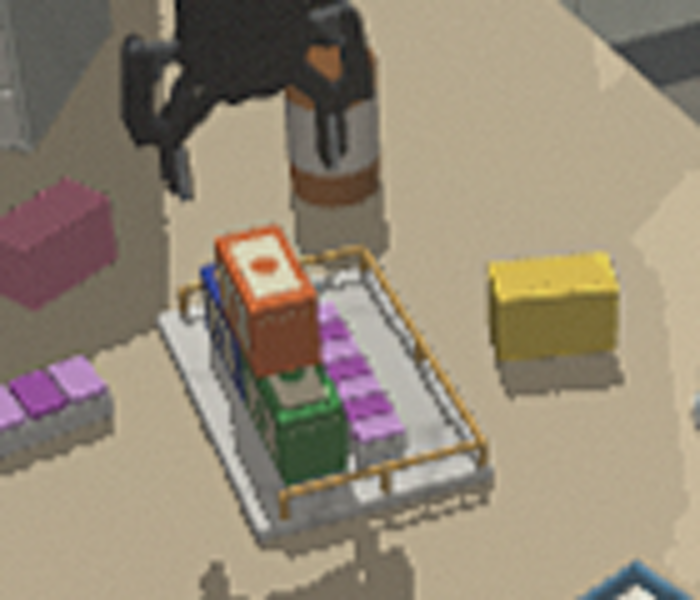

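View pics/a1.png

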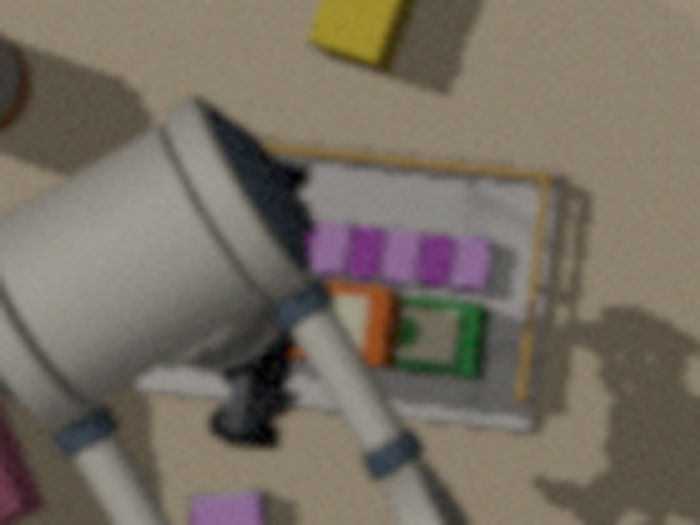

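step_arm(
  commands=[
    [-1,0,0,40,0,0,0],
    [-1,0,0,80,0,0,0],
    [-1,0,0,92,0,0,0],
    [-1,0,0,92,0,0,0],
  ],
)

```text
clock: 1.92
tcp_pos: [0.5047, 0.3439, 0.0795]
tcp_rot: [0.738, 0.675, 0.0, 0.0]
ft_force: [-0.3, 0.5, 0.6]
finger_gap: 0.0855
```

step_arm(
  commands=[
    [0.2,0,0,0,0,0,0],
    [0.2,0,0,0,0,0,0],
    [0.2,0,0,0,0,0,0],
    [0.2,0,0,0,0,0,0],
    [0.2,0,0,0,0,0,0],
  ],
)

```text
clock: 2.55
tcp_pos: [0.5054, 0.3444, 0.0814]
tcp_rot: [0.738, 0.675, 0.002, 0.0]
ft_force: [-0.3, 0.3, 5.8]
finger_gap: 0.0437
```

```bash
python3 g.py orange .2
```

```text
orange [ 0.5055  0.3425 -0.093 ]
t2.55 at [0.5054 0.3444 0.0814] gap 0.0437 F [-0.3  0.3  5.8] q [0.54 0.14 1.44 0.   1.55 0.63]
d [  -1.7    0.6 -118.6] w [ 0.003 -0.002  0.005] dist 119
```

step_arm(
  commands=[
    [1,0,0,0,0,0,0],
    [1,0,0,0,0,0,0],
    [1,0,0,-25,0,0,0],
    [1,0,0,-65,0,0,0],
    [1,0,0,-100,0,0,0],
  ],
)

```text
clock: 3.18
tcp_pos: [0.505, 0.344, 0.1819]
tcp_rot: [0.738, 0.675, 0.001, 0.0]
ft_force: [0.1, -0.5, -0.2]
finger_gap: 0.0436
```

```bash
python3 g.py m1 .2
python3 - <<'E'
from h import *
f=vision.grab_frame("side");crop(f,220,100,360,220,5,"a3.png")
E
```

```text
m1 [ 0.4218 -0.3665  0.279 ]
t3.17 at [0.505  0.344  0.1819] gap 0.0436 F [ 0.1 -0.5 -0.2] q [ 0.54  0.11  1.29 -0.    1.73  0.63]
d [-715.1  -20.   -18.9] w [ 0.002 -0.001 -0.368] dist 716
```

View pics/a3.png

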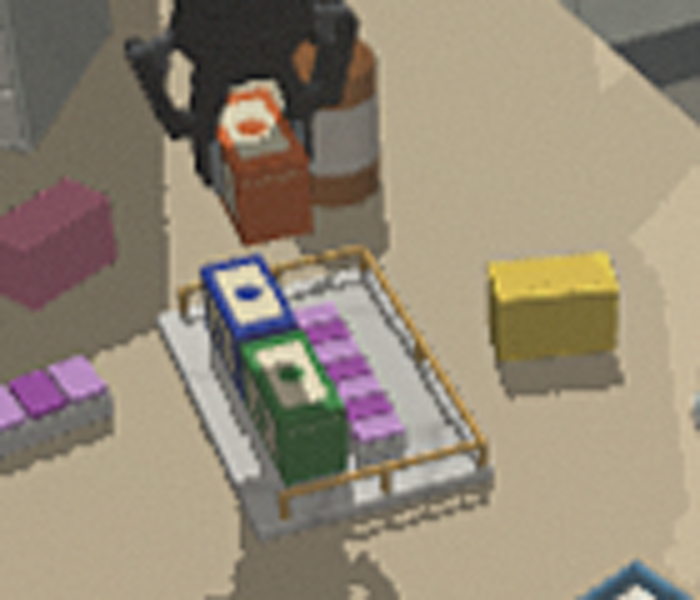

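step_arm(
  commands=[
    [1,-25,-1,-5,0,0,-0.02],
    [1,-70,-2,-10,0,0,-0.05],
    [1,-120,-3,-15,0,0,-0.08],
    [1,-175,-5,-18,0,0,-0.11],
    [1,-230,-7,-18,0,0,-0.14],
  ],
)

```text
clock: 3.85
tcp_pos: [0.4784, 0.1147, 0.2041]
tcp_rot: [0.688, 0.726, 0.005, 0.001]
ft_force: [1.0, -0.2, -1.4]
finger_gap: 0.0437
```

```bash
python3 g.py m1 .18
```

```text
m1 [ 0.4218 -0.3665  0.279 ]
t3.85 at [0.4784 0.1147 0.2041] gap 0.0437 F [ 1.  -0.2 -1.4] q [ 0.16 -0.21  1.57  0.    1.77  0.11]
d [-477.6  -82.2   21.2] w [ 0.009 -0.003 -0.226] dist 485
```

step_arm(
  commands=[
    [1,-55,-9,2,0,0,-0.03],
    [1,-110,-19,4,0,0,-0.06],
    [1,-165,-28,6,0,0,-0.09],
    [1,-220,-38,8,0,0,-0.12],
    [1,-275,-47,10,0,0,-0.15],
  ],
)

```text
clock: 4.47
tcp_pos: [0.4454, -0.1641, 0.1917]
tcp_rot: [0.632, 0.775, 0.005, 0.002]
ft_force: [0.9, 0.5, -1.7]
finger_gap: 0.0436
```

```bash
python3 g.py m1 .12
```

```text
m1 [ 0.4218 -0.3665  0.279 ]
t4.47 at [ 0.4454 -0.1641  0.1917] gap 0.0436 F [ 0.9  0.5 -1.7] q [-0.43 -0.26  1.63  0.01  1.76 -0.63]
d [-193.7  -64.8   70.5] w [ 0.009 -0.003 -0.075] dist 216
```

step_arm(
  commands=[
    [1,-50,-16,12,0,0,-0.02],
    [1,-100,-33,25,0,0,-0.05],
    [1,-150,-50,45,0,0,-0.07],
    [1,-193,-65,65,0.009,-0.003,-0.075],
    [1,-193.7,-64.8,70,0.009,-0.003,-0.075],
  ],
)

```text
clock: 5.1
tcp_pos: [0.4197, -0.3682, 0.1169]
tcp_rot: [0.604, 0.797, 0.0, -0.002]
ft_force: [0.5, 0.2, -1.7]
finger_gap: 0.0438
```

```bash
python3 g.py m1 .023
```

```text
m1 [ 0.4218 -0.3665  0.279 ]
t5.10 at [ 0.4197 -0.3682  0.1169] gap 0.0438 F [ 0.5  0.2 -1.7] q [-0.78 -0.01  1.54 -0.    1.62 -1.06]
d [ 0.7  2.7 93.9] w [-0.003 -0.004 -0.004] dist 94
```

step_arm(
  commands=[
    [1,0.7,2.7,35,0,0,0],
    [1,0.7,2.7,70,0,0,0],
    [1,0.7,2.7,86,0,0,0],
    [1,0.7,2.7,93,0,0,0],
    [1,0.7,2.7,95,0,0,0],
  ],
)

```text
clock: 5.72
tcp_pos: [0.4223, -0.3666, 0.0229]
tcp_rot: [0.603, 0.797, 0.0, -0.002]
ft_force: [-0.8, -0.1, -1.1]
finger_gap: 0.0438
```

```bash
python3 g.py m1 .020;python3 - <<'E'
from h import *
f=vision.grab_frame("side");crop(f,320,220,520,400,4,"a4.png")
E
```

```text
m1 [ 0.4218 -0.3665  0.279 ]
t5.72 at [ 0.4223 -0.3666  0.0229] gap 0.0438 F [-0.8 -0.1 -1.1] q [-0.78  0.05  1.65 -0.    1.45 -1.05]
d [ 0.2 -0.5  2.9] w [-0.002 -0.003 -0.004] dist 3
```

View pics/a4.png

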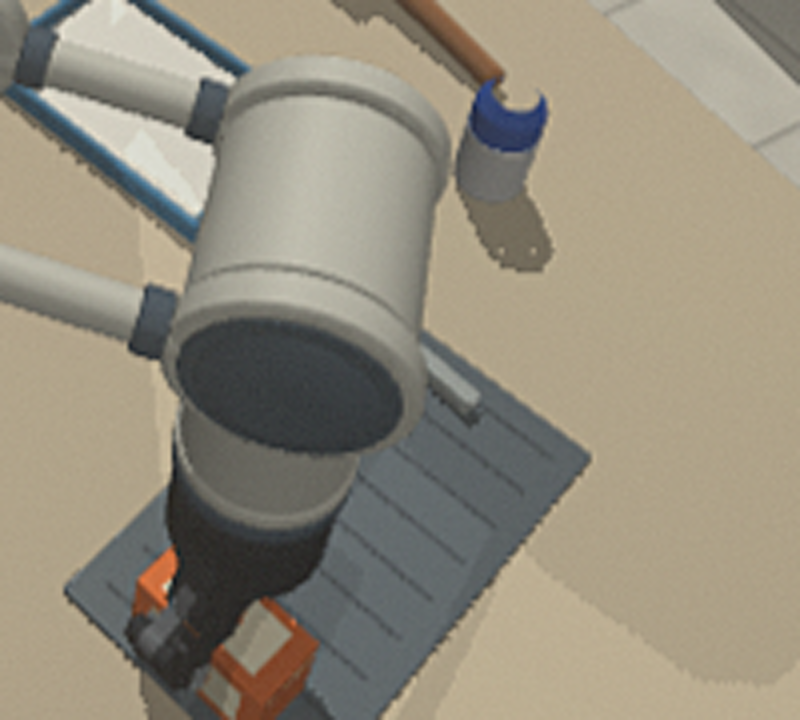

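Orange is over the mat's near end, aligned with it; the lower fingers are near the mat. Lower gently until contact.

step_arm(
  commands=[
    [1,0,0,1.5,0,0,0],
    [1,0,0,3,0,0,0],
    [1,0,0,4,0,0,0],
    [1,0,0,4,0,0,0],
  ],
)

```text
clock: 6.28
tcp_pos: [0.4225, -0.3669, 0.0195]
tcp_rot: [0.603, 0.797, -0.0, -0.001]
ft_force: [-0.2, 1.6, 0.5]
finger_gap: 0.0435
```

step_arm(
  commands=[
    [-0.6,0,0,0.5,0,0,0],
    [-0.6,0,0,0.5,0,0,0],
    [-0.6,0,0,0.5,0,0,0],
    [-0.6,0,0,-15,0,0,0],
    [-0.6,0,0,-50,0,0,0],
  ],
)

```text
clock: 6.9
tcp_pos: [0.4218, -0.3662, 0.0691]
tcp_rot: [0.603, 0.797, 0.0, -0.003]
ft_force: [-0.0, 0.2, -0.1]
finger_gap: 0.0684
```

```bash
python3 g.py blue .16
```

```text
blue [ 0.5098  0.3883 -0.093 ]
t6.90 at [ 0.4218 -0.3662  0.0691] gap 0.0684 F [-0.   0.2 -0.1] q [-0.78  0.02  1.6  -0.    1.54 -1.05]
d [702.7 289.3 -88.4] w [-0.004 -0.004  0.368] dist 765
```

step_arm(
  commands=[
    [-1,0,0,-50,0,0,0],
    [-1,55,23,-88,0,0,0.03],
    [-1,111,46,-95,0,0,0.06],
    [-1,167,69,-95,0,0,0.1],
    [-1,223,92,-95,0,0,0.13],
  ],
)

```text
clock: 7.52
tcp_pos: [0.4502, -0.1272, 0.1667]
tcp_rot: [0.655, 0.756, 0.001, -0.002]
ft_force: [1.1, 0.1, -0.9]
finger_gap: 0.085
```

```bash
python3 g.py blue .16
python3 - <<'E'
from h import *
f=vision.grab_frame("top");crop(f,190,170,320,260,6,"a5.png"); crop(f,420,160,530,275,5,"a6.png")
E
```

```text
blue [ 0.5098  0.3883 -0.093 ]
t7.53 at [ 0.4502 -0.1272  0.1667] gap 0.0850 F [ 1.1  0.1 -0.9] q [-0.35 -0.27  1.68  0.    1.73 -0.49]
d [501.7 132.7   8.2] w [-0.002 -0.003  0.236] dist 519
```

View pics/a5.png

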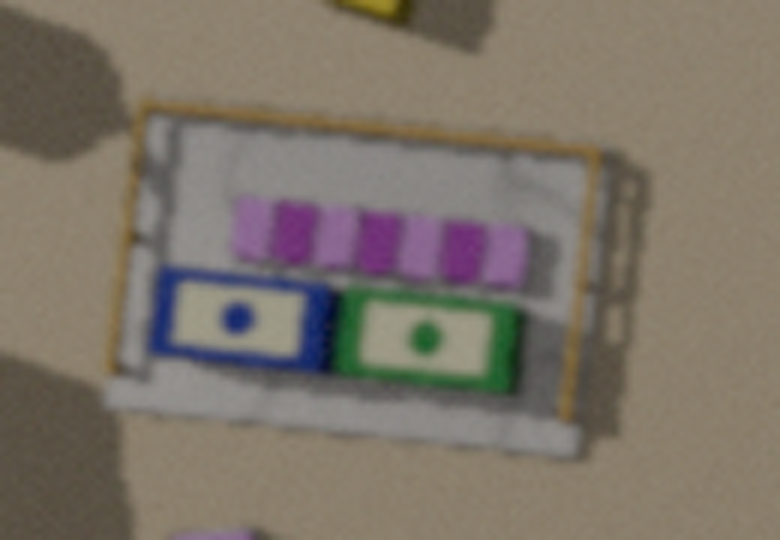

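View pics/a6.png

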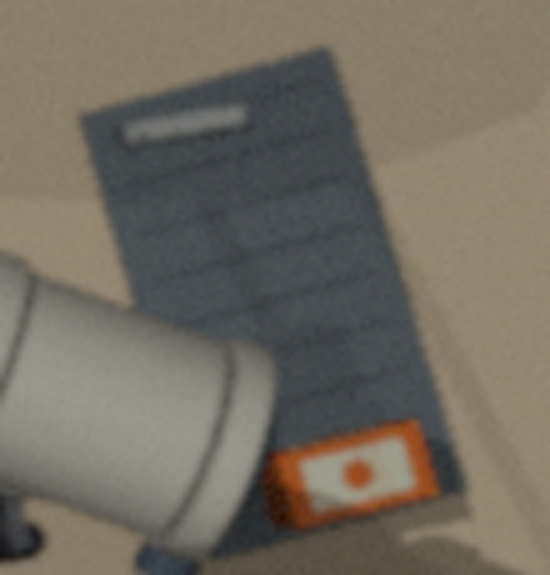

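Run:
```python
from m0 import *
print(P([(238,318),(426,338)],190,170,6,.066),P([(340,350)],200,180,8,.12),P([(359,475)],420,160,5,.058))
```

```text
[[0.51002789 0.38864316]
 [0.50103611 0.29703495]] [[0.50521987 0.34109259]] [[ 0.42387378 -0.37084671]]
```

step_arm(
  commands=[
    [-1,60,16,2,0,0,0.03],
    [-1,120,32,3,0,0,0.06],
    [-1,180,48,4,0,0,0.09],
    [-1,240,63,5,0,0,0.12],
    [-1,300,79,6,0,0,0.15],
  ],
)

```text
clock: 8.25
tcp_pos: [0.4837, 0.1831, 0.1637]
tcp_rot: [0.707, 0.707, 0.002, -0.002]
ft_force: [0.6, -0.4, 1.2]
finger_gap: 0.0854
```

```bash
python3 g.py blue .14
```

```text
blue [ 0.5098  0.3883 -0.093 ]
t8.25 at [0.4837 0.1831 0.1637] gap 0.0854 F [ 0.6 -0.4  1.2] q [ 0.29 -0.14  1.58  0.    1.7   0.29]
d [205.   26.1  24.8] w [ 0.    -0.005  0.093] dist 208
```

step_arm(
  commands=[
    [-1,60,8,5,0,0,0.03],
    [-1,120,15,12,0,0,0.06],
    [-1,175,22,18,0,-0.005,0.09],
    [-1,205,26,24,0,-0.005,0.093],
    [-1,205,26,24.8,0,-0.005,0.093],
  ],
)

```text
clock: 8.88
tcp_pos: [0.5098, 0.3894, 0.1393]
tcp_rot: [0.738, 0.674, -0.0, -0.0]
ft_force: [0.8, 0.2, 0.1]
finger_gap: 0.0853
```

```bash
python3 g.py blue .037
```

```text
blue [ 0.5098  0.3883 -0.093 ]
t8.88 at [0.5098 0.3894 0.1393] gap 0.0853 F [0.8 0.2 0.1] q [ 0.6   0.2   1.27 -0.    1.67  0.69]
d [ -1.1   0.2 102.3] w [-0.001  0.001  0.003] dist 102
```

step_arm(
  commands=[
    [-1,-1,0,40,0,0,0],
    [-1,-1,0,80,0,0,0],
    [-1,-1,0,100,0,0,0],
    [-1,-1,0,102.3,0,0,0],
    [-1,-1,0,102.3,0,0,0],
  ],
)

```text
clock: 9.5
tcp_pos: [0.5106, 0.3885, 0.0391]
tcp_rot: [0.738, 0.674, 0.001, 0.0]
ft_force: [-1.0, 0.1, -0.6]
finger_gap: 0.0856
```

step_arm(
  commands=[
    [0,0,0,0,0,0,0],
    [0.2,0,0,0,0,0,0],
    [1,0,0,0,0,0,0],
    [1,0,0,0,0,0,0],
    [1,0,0,0,0,0,0],
  ],
)

```text
clock: 10.12
tcp_pos: [0.5111, 0.389, 0.0406]
tcp_rot: [0.738, 0.674, 0.002, 0.0]
ft_force: [-0.9, -1.0, 5.3]
finger_gap: 0.0435
```

```bash
python3 g.py blue .037
```

```text
blue [ 0.5098  0.3883 -0.093 ]
t10.12 at [0.5111 0.389  0.0406] gap 0.0435 F [-0.9 -1.   5.3] q [ 0.6   0.24  1.4  -0.    1.49  0.69]
d [-0.8 -1.3  3.6] w [ 0.003 -0.003  0.002] dist 4
```

step_arm(
  commands=[
    [1,0,0,-10,0,0,0],
    [1,0,0,-40,0,0,0],
    [1,0,0,-80,0,0,0],
    [1,0,0,-115,0,0,0],
    [1,-15,0,-125,0,0,0],
  ],
)

```text
clock: 10.75
tcp_pos: [0.51, 0.3744, 0.1685]
tcp_rot: [0.738, 0.675, 0.004, 0.001]
ft_force: [-0.4, -0.6, -1.3]
finger_gap: 0.0434
```

```bash
python3 g.py m2 .16;python3 - <<'E'
from h import *
f=vision.grab_frame("side");crop(f,220,80,360,220,5,"a7.png")
E
```

```text
m2 [ 0.4987 -0.3445  0.279 ]
t10.75 at [0.51   0.3744 0.1685] gap 0.0434 F [-0.4 -0.6 -1.3] q [0.58 0.17 1.26 0.   1.71 0.67]
d [-717.    52.9    5.1] w [ 0.007 -0.004 -0.368] dist 719
```

View pics/a7.png

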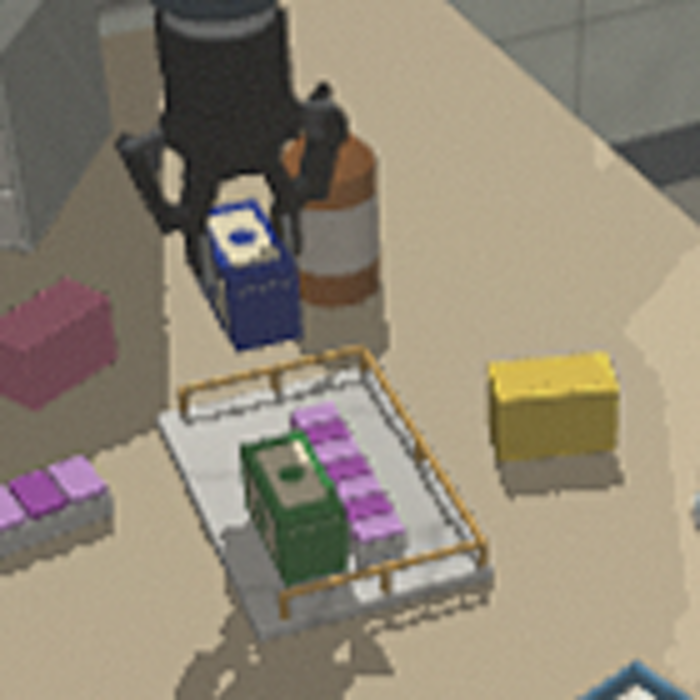

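step_arm(
  commands=[
    [1,-35,3,0,0,0,-0.02],
    [1,-85,7,0,0,0,-0.05],
    [1,-140,11,0,0,0,-0.08],
    [1,-195,15,0,0,0,-0.11],
    [1,-250,19,0,0,0,-0.14],
  ],
)

```text
clock: 11.42
tcp_pos: [0.5049, 0.1189, 0.1653]
tcp_rot: [0.689, 0.724, 0.002, 0.001]
ft_force: [1.2, -0.6, -1.4]
finger_gap: 0.0432
```

```bash
python3 g.py m2 .16
```

```text
m2 [ 0.4987 -0.3445  0.279 ]
t11.43 at [0.5049 0.1189 0.1653] gap 0.0432 F [ 1.2 -0.6 -1.4] q [ 0.17 -0.13  1.57  0.    1.7   0.12]
d [-462.5  -29.2    4.5] w [ 0.004 -0.001 -0.229] dist 463
```

step_arm(
  commands=[
    [1,-55,-3,0,0,0,-0.03],
    [1,-110,-7,0,0,0,-0.06],
    [1,-165,-10,0,0,0,-0.09],
    [1,-220,-14,0,0,0,-0.12],
    [1,-275,-17,0,0,0,-0.15],
  ],
)

```text
clock: 12.05
tcp_pos: [0.5, -0.1585, 0.1625]
tcp_rot: [0.633, 0.774, 0.001, -0.001]
ft_force: [1.2, -0.2, -1.2]
finger_gap: 0.0432
```

```bash
python3 g.py m2 .12
```

```text
m2 [ 0.4987 -0.3445  0.279 ]
t12.05 at [ 0.5    -0.1585  0.1625] gap 0.0432 F [ 1.2 -0.2 -1.2] q [-0.37 -0.12  1.56  0.    1.7  -0.57]
d [-182.1  -38.3   41.9] w [ 0.001 -0.003 -0.079] dist 191
```

step_arm(
  commands=[
    [1,-50,-11,10,0,0,-0.02],
    [1,-105,-22,22,0,0,-0.05],
    [1,-155,-33,34,0,0,-0.079],
    [1,-182,-38,41,0,-0.003,-0.079],
    [1,-182,-38,42,0,-0.003,-0.079],
  ],
)

```text
clock: 12.68
tcp_pos: [0.4966, -0.3455, 0.1162]
tcp_rot: [0.603, 0.797, 0.0, -0.002]
ft_force: [0.2, 0.9, -1.3]
finger_gap: 0.0433
```

```bash
python3 g.py m2 .0325
```

```text
m2 [ 0.4987 -0.3445  0.279 ]
t12.68 at [ 0.4966 -0.3455  0.1162] gap 0.0433 F [ 0.2  0.9 -1.3] q [-0.66  0.12  1.41  0.    1.62 -0.94]
d [ 0.1  2.4 83.7] w [-0.002 -0.004 -0.004] dist 84
```

step_arm(
  commands=[
    [1,0,2.4,35,0,0,0],
    [1,0,2.4,68,0,0,0],
    [1,0,2.4,80,0,0,0],
    [1,0,2.4,84,0,0,0],
    [1,0,2.4,85,0,0,0],
  ],
)

```text
clock: 13.3
tcp_pos: [0.499, -0.3444, 0.0325]
tcp_rot: [0.603, 0.798, 0.0, -0.002]
ft_force: [-2.6, 2.7, 4.5]
finger_gap: 0.0435
```

step_arm(
  commands=[
    [1,0,0,1,0,0,0],
    [1,0,0,1.5,0,0,0],
    [1,0,0,1.5,0,0,0],
  ],
)

```text
clock: 13.68
tcp_pos: [0.4994, -0.3445, 0.0325]
tcp_rot: [0.603, 0.798, 0.0, -0.001]
ft_force: [-2.2, 2.2, 5.2]
finger_gap: 0.0431
```

In contact. Release.

step_arm(
  commands=[
    [-0.6,0,0,0,0,0,0],
    [-0.6,0,0,0,0,0,0],
    [-0.6,0,0,0,0,0,0],
    [-0.6,0,0,-20,0,0,0],
    [-0.6,0,0,-60,0,0,0],
  ],
)

```text
clock: 14.3
tcp_pos: [0.4986, -0.344, 0.092]
tcp_rot: [0.603, 0.798, 0.0, -0.003]
ft_force: [0.7, -0.1, -0.0]
finger_gap: 0.0684
```

```bash
python3 g.py green .16
```

```text
green [ 0.5012  0.2967 -0.093 ]
t14.30 at [ 0.4986 -0.344   0.092 ] gap 0.0684 F [ 0.7 -0.1 -0. ] q [-0.66  0.13  1.44  0.    1.58 -0.94]
d [616.  177.  -65.5] w [-0.004 -0.004  0.369] dist 644
```

step_arm(
  commands=[
    [-1,20,6,-35,0,0,0.01],
    [-1,75,22,-65,0,0,0.04],
    [-1,132,38,-65,0,0,0.08],
    [-1,190,55,-65,0,0,0.11],
    [-1,248,71,-65,0,0,0.15],
  ],
)

```text
clock: 14.92
tcp_pos: [0.4996, -0.0845, 0.16]
tcp_rot: [0.662, 0.75, 0.001, -0.002]
ft_force: [0.5, 0.6, 0.0]
finger_gap: 0.0854
```

```bash
python3 g.py green .15
```

```text
green [ 0.5012  0.2967 -0.093 ]
t14.93 at [ 0.4996 -0.0845  0.16  ] gap 0.0854 F [0.5 0.6 0. ] q [-0.24 -0.16  1.6   0.    1.7  -0.36]
d [378.   48.9  11.3] w [-0.001 -0.003  0.217] dist 381
```

step_arm(
  commands=[
    [-1,60,8,2,0,0,0.04],
    [-1,120,16,4,0,0,0.08],
    [-1,180,23,5,0,0,0.12],
    [-1,240,31,7,0,0,0.15],
    [-1,300,39,9,0,0,0.19],
  ],
)

```text
clock: 15.55
tcp_pos: [0.5011, 0.2201, 0.1541]
tcp_rot: [0.73, 0.683, 0.002, -0.001]
ft_force: [1.1, -0.4, -0.1]
finger_gap: 0.0855
```

```bash
python3 g.py green .13
```

```text
green [ 0.5012  0.2967 -0.093 ]
t15.55 at [0.5011 0.2201 0.1541] gap 0.0855 F [ 1.1 -0.4 -0.1] q [ 0.35 -0.06  1.51  0.    1.68  0.42]
d [76.3 -5.  24.4] w [ 0.001 -0.004  0.026] dist 80
```

step_arm(
  commands=[
    [-1,50,-4,12,0,0,0.02],
    [-1,76,-5,24,0,-0.004,0.026],
    [-1,76.3,-5,24.4,0,-0.004,0.026],
    [-1,76.3,-5,24.4,0,-0.004,0.026],
  ],
)

```text
clock: 16.05
tcp_pos: [0.5016, 0.2962, 0.1312]
tcp_rot: [0.739, 0.674, 0.001, 0.001]
ft_force: [0.1, -0.2, -0.5]
finger_gap: 0.0857
```

```bash
python3 g.py green .037
```

```text
green [ 0.5012  0.2967 -0.093 ]
t16.05 at [0.5016 0.2962 0.1312] gap 0.0857 F [ 0.1 -0.2 -0.5] q [ 0.48  0.05  1.46 -0.    1.64  0.57]
d [ 0.4 -0.6 94.2] w [ 0.002 -0.     0.   ] dist 94
```

step_arm(
  commands=[
    [-1,0.4,-0.6,40,0,0,0],
    [-1,0.4,-0.6,75,0,0,0],
    [-1,0.4,-0.6,92,0,0,0],
    [-1,0.4,-0.6,94.5,0,0,0],
    [-1,0.4,-0.6,94.5,0,0,0],
  ],
)

```text
clock: 16.68
tcp_pos: [0.5022, 0.2968, 0.0385]
tcp_rot: [0.739, 0.673, 0.002, 0.001]
ft_force: [-0.1, -1.0, 0.6]
finger_gap: 0.0855
```

step_arm(
  commands=[
    [0,0,0,0,0,0,0],
    [0.2,0,0,0,0,0,0],
    [1,0,0,0,0,0,0],
    [1,0,0,0,0,0,0],
    [1,0,0,0,0,0,0],
  ],
)

```text
clock: 17.3
tcp_pos: [0.5026, 0.2972, 0.0397]
tcp_rot: [0.739, 0.673, 0.003, 0.001]
ft_force: [-1.3, -0.0, 5.3]
finger_gap: 0.0432
```

step_arm(
  commands=[
    [1,0,0,-10,0,0,0],
    [1,0,0,-40,0,0,0],
    [1,0,0,-80,0,0,0],
    [1,0,0,-115,0,0,0],
    [1,-15,0,-125,0,0,0],
  ],
)

```text
clock: 17.92
tcp_pos: [0.5012, 0.2824, 0.1674]
tcp_rot: [0.739, 0.674, 0.005, 0.002]
ft_force: [0.4, 0.1, -2.4]
finger_gap: 0.0431
```

```bash
python3 g.py m3 .16;python3 - <<'E'
from h import *
f=vision.grab_frame("side");crop(f,220,80,360,220,5,"a8.png")
f=vision.grab_frame("top");crop(f,430,160,530,280,5,"a9.png")
E
```

```text
m3 [ 0.5756 -0.3224  0.279 ]
t17.93 at [0.5012 0.2824 0.1674] gap 0.0431 F [ 0.4  0.1 -2.4] q [ 0.45  0.01  1.43 -0.    1.69  0.55]
d [-595.5  129.4    5.7] w [ 0.01  -0.003 -0.371] dist 609
```

View pics/a8.png

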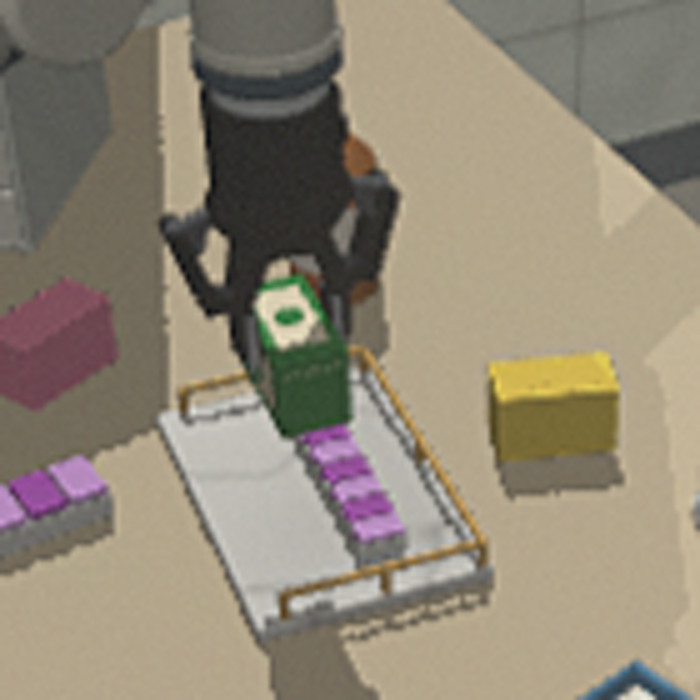

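View pics/a9.png

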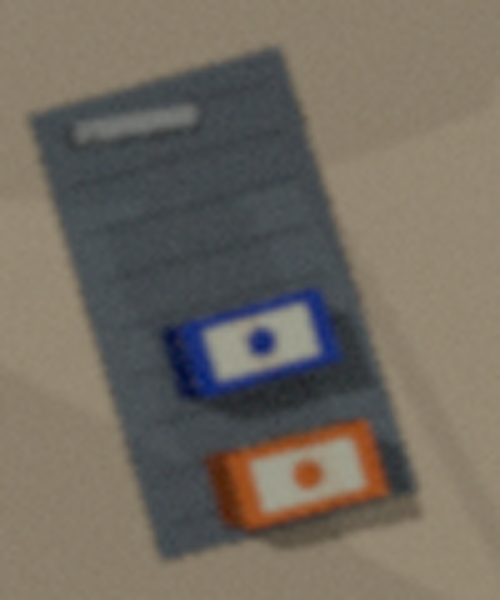

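step_arm(
  commands=[
    [1,-35,8,0,0,0,-0.02],
    [1,-85,18,0,0,0,-0.05],
    [1,-140,30,0,0,0,-0.09],
    [1,-195,42,0,0,0,-0.13],
    [1,-250,54,0,0,0,-0.16],
  ],
)

```text
clock: 18.65
tcp_pos: [0.53, 0.0246, 0.1624]
tcp_rot: [0.683, 0.73, 0.002, 0.001]
ft_force: [0.2, 0.1, -1.7]
finger_gap: 0.0431
```

```bash
python3 g.py m3 .15
```

```text
m3 [ 0.5756 -0.3224  0.279 ]
t18.65 at [0.53   0.0246 0.1624] gap 0.0431 F [ 0.2  0.1 -1.7] q [-0.02 -0.1   1.55  0.    1.7  -0.09]
d [-349.3   22.4   11.8] w [ 0.004 -0.001 -0.213] dist 350
```

step_arm(
  commands=[
    [1,-55,3,0,0,0,-0.03],
    [1,-110,7,0,0,0,-0.06],
    [1,-165,10,0,0,0,-0.1],
    [1,-220,14,0,0,0,-0.14],
    [1,-275,18,3,0,0,-0.17],
  ],
)

```text
clock: 19.27
tcp_pos: [0.5653, -0.2503, 0.1563]
tcp_rot: [0.619, 0.786, 0.002, -0.001]
ft_force: [1.0, -0.1, -1.5]
finger_gap: 0.0431
```

```bash
python3 g.py m3 .12
```

```text
m3 [ 0.5756 -0.3224  0.279 ]
t19.27 at [ 0.5653 -0.2503  0.1563] gap 0.0431 F [ 1.  -0.1 -1.5] q [-0.47  0.14  1.31  0.    1.69 -0.71]
d [-72.6  -7.   36.1] w [ 0.002 -0.003 -0.042] dist 81
```

step_arm(
  commands=[
    [1,-40,-4,12,0,0,-0.02],
    [1,-68,-7,25,0,0,-0.042],
    [1,-73,-7,35,0.002,-0.003,-0.042],
    [1,-73,-7,36,0.002,-0.003,-0.042],
  ],
)

```text
clock: 19.77
tcp_pos: [0.5745, -0.3219, 0.117]
tcp_rot: [0.602, 0.798, -0.0, -0.003]
ft_force: [0.2, 0.2, -2.3]
finger_gap: 0.0429
```

```bash
python3 g.py m3 .0317
```

```text
m3 [ 0.5756 -0.3224  0.279 ]
t19.77 at [ 0.5745 -0.3219  0.117 ] gap 0.0429 F [ 0.2  0.2 -2.3] q [-0.56  0.26  1.24  0.    1.64 -0.84]
d [-1.2  1.1 85.3] w [-0.003 -0.004 -0.001] dist 85
```

step_arm(
  commands=[
    [1,-1,1,35,0,0,0],
    [1,-1,1,68,0,0,0],
    [1,-1,1,80,0,0,0],
    [1,-1,1,85,0,0,0],
    [1,-1,1,86,0,0,0],
  ],
)

```text
clock: 20.4
tcp_pos: [0.5761, -0.3224, 0.0325]
tcp_rot: [0.602, 0.798, 0.0, -0.002]
ft_force: [-0.6, 0.4, -0.9]
finger_gap: 0.0435
```

step_arm(
  commands=[
    [1,0,0,1,0,0,0],
    [1,0,0,1.5,0,0,0],
    [1,0,0,1.5,0,0,0],
  ],
)

```text
clock: 20.78
tcp_pos: [0.5765, -0.3226, 0.0318]
tcp_rot: [0.602, 0.798, 0.0, -0.001]
ft_force: [0.1, 0.8, -1.1]
finger_gap: 0.0432
```

step_arm(
  commands=[
    [1,0,0,1.5,0,0,0],
    [1,0,0,2,0,0,0],
    [1,0,0,2,0,0,0],
  ],
)

```text
clock: 21.15
tcp_pos: [0.5765, -0.3227, 0.0318]
tcp_rot: [0.602, 0.798, 0.0, -0.001]
ft_force: [-4.3, 2.1, 5.9]
finger_gap: 0.0435
```

step_arm(
  commands=[
    [-0.6,0,0,0,0,0,0],
    [-0.6,0,0,0,0,0,0],
    [-0.6,0,0,0,0,0,0],
    [-0.6,0,0,-20,0,0,0],
    [-0.6,0,0,-60,0,0,0],
  ],
)

```text
clock: 21.78
tcp_pos: [0.5756, -0.3222, 0.0911]
tcp_rot: [0.602, 0.798, 0.0, -0.003]
ft_force: [1.5, -0.9, 0.2]
finger_gap: 0.0682
```

```bash
python3 g.py org .15
```

```text
org [ 0.5507  0.327  -0.094 ]
t21.77 at [ 0.5756 -0.3222  0.0911] gap 0.0682 F [ 1.5 -0.9  0.2] q [-0.56  0.27  1.28  0.    1.6  -0.84]
d [631.2 154.5 -56.7] w [-0.004 -0.004  0.373] dist 652
```

step_arm(
  commands=[
    [-0.3,20,5,-35,0,0,0.01],
    [-0.3,75,18,-57,0,0,0.04],
    [-0.3,132,32,-60,0,0,0.08],
    [-0.3,190,46,-60,0,0,0.11],
    [-0.3,248,60,-60,0,0,0.15],
  ],
)

```text
clock: 22.4
tcp_pos: [0.5653, -0.0657, 0.154]
tcp_rot: [0.661, 0.751, 0.001, -0.002]
ft_force: [-0.2, 0.2, 0.6]
finger_gap: 0.0559
```

```bash
python3 g.py org .15
```

```text
org [ 0.5507  0.327  -0.094 ]
t22.40 at [ 0.5653 -0.0657  0.154 ] gap 0.0559 F [-0.2  0.2  0.6] q [-0.18  0.01  1.45  0.    1.68 -0.3 ]
d [391.4  35.3   5.2] w [-0.001 -0.003  0.221] dist 393
```

step_arm(
  commands=[
    [-0.3,60,5,1,0,0,0.04],
    [-0.3,120,11,2,0,0,0.08],
    [-0.3,180,16,3,0,0,0.12],
    [-0.3,240,21,4,0,0,0.15],
    [-0.3,300,27,5,0,0,0.19],
  ],
)

```text
clock: 23.02
tcp_pos: [0.554, 0.2374, 0.152]
tcp_rot: [0.729, 0.684, 0.002, -0.001]
ft_force: [1.3, -0.3, -0.1]
finger_gap: 0.0556
```

```bash
python3 g.py org .12;  python3 - <<'E'
from h import *
f=vision.grab_frame("top");crop(f,190,170,320,260,6,"b1.png"); crop(f,420,160,540,280,5,"b2.png")
E
```

```text
org [ 0.5507  0.327  -0.094 ]
t23.02 at [0.554  0.2374 0.152 ] gap 0.0556 F [ 1.3 -0.3 -0.1] q [0.35 0.09 1.37 0.   1.68 0.41]
d [89.1 -9.1 32.3] w [ 0.001 -0.004  0.03 ] dist 95
```

View pics/b1.png

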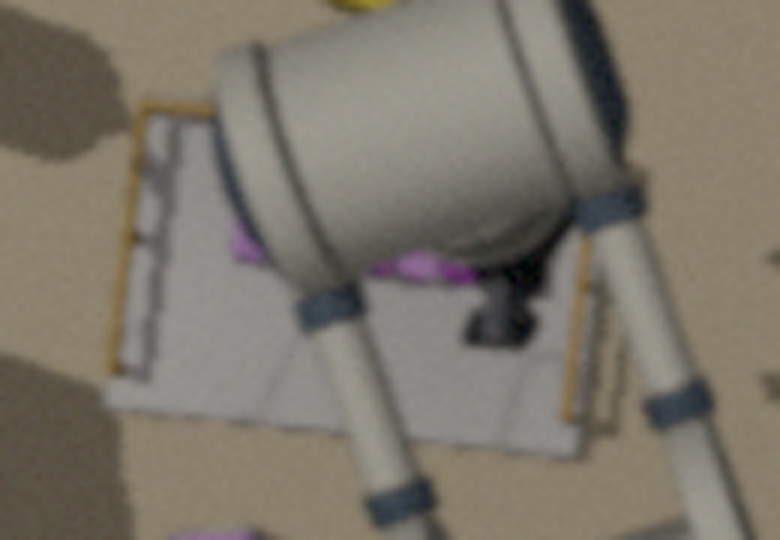

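View pics/b2.png

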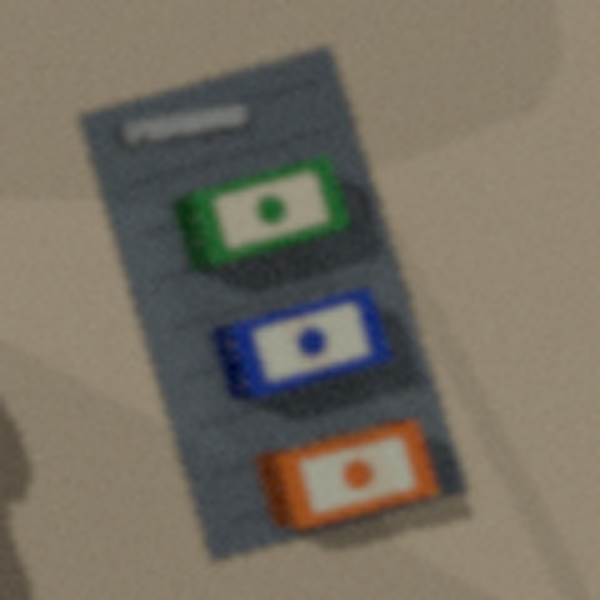

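Run:
```python
from m0 import *
print(P([(379,242)],190,170,6,.032),P([(426,242)],200,180,8,.032))
print(P([(271,210),(312,343),(358,475)],420,160,5,.058))
```

```text
[[0.55029068 0.32653706]] [[0.55060366 0.32635702]]
[[ 0.5771693  -0.32288499]
 [ 0.49984186 -0.34524773]
 [ 0.42386875 -0.37027285]]
```

step_arm(
  commands=[
    [-0.3,50,-5,12,0,0,0.02],
    [-0.3,89,-9,25,0,-0.004,0.03],
    [-0.3,89,-9,32,0,-0.004,0.03],
    [-0.3,89,-9,32,0,-0.004,0.03],
  ],
)

```text
clock: 23.62
tcp_pos: [0.5491, 0.3297, 0.1198]
tcp_rot: [0.737, 0.676, -0.0, -0.001]
ft_force: [1.0, -0.8, 0.5]
finger_gap: 0.0554
```

```bash
python3 g.py org .05
python3 - <<'E'
from h import *
f=vision.grab_frame("side");crop(f,220,80,360,220,5,"b3.png")
E
```

```text
org [ 0.5507  0.327  -0.094 ]
t23.62 at [0.5491 0.3297 0.1198] gap 0.0554 F [ 1.  -0.8  0.5] q [0.49 0.21 1.3  0.   1.63 0.57]
d [-2.6  2.  69.8] w [-0.002 -0.001  0.007] dist 70
```

View pics/b3.png

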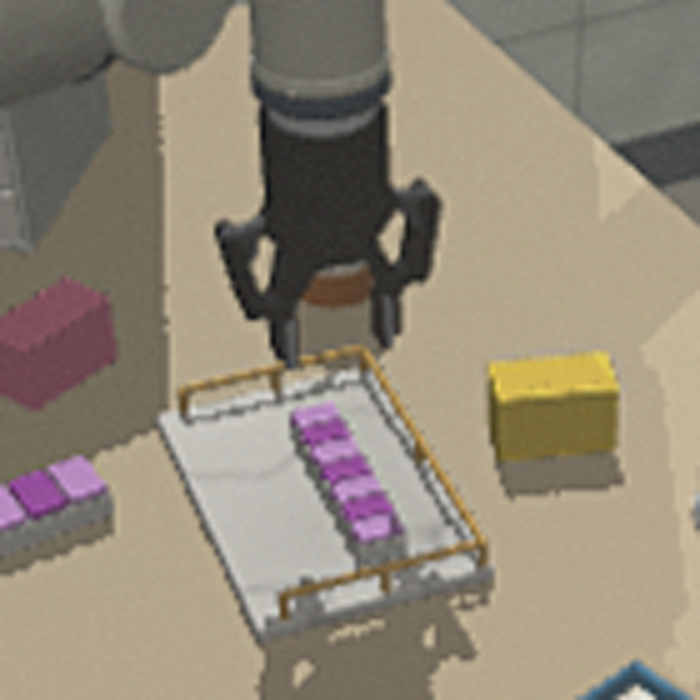

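step_arm(
  commands=[
    [-0.3,-2.6,1.5,35,0,0,0.007],
    [-0.3,-2.6,1.5,70,0,0,0.007],
    [-0.3,-2.6,1.5,90,0,0,0.007],
    [-0.3,-2.6,1.5,99,0,0,0.007],
    [-0.3,-2.6,1.5,102,0,0,0.007],
  ],
)

```text
clock: 24.3
tcp_pos: [0.5512, 0.3268, 0.0191]
tcp_rot: [0.74, 0.673, 0.001, -0.001]
ft_force: [0.8, 1.5, 0.6]
finger_gap: 0.0557
```

```bash
python3 g.py org .0155
python3 - <<'E'
from h import *
f=vision.grab_frame("side");crop(f,220,80,360,220,5,"b4.png")
E
```

```text
org [ 0.5507  0.327  -0.094 ]
t24.30 at [0.5512 0.3268 0.0191] gap 0.0557 F [0.8 1.5 0.6] q [0.48 0.26 1.42 0.   1.46 0.58]
d [ 0.2 -0.5  3.6] w [ 0.    -0.002 -0.001] dist 4
```

View pics/b4.png

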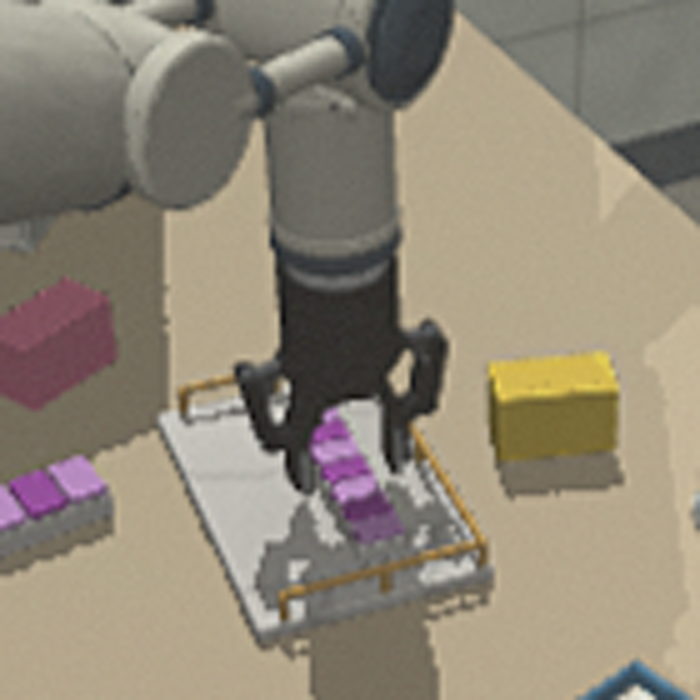

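Fingers straddle the organiser, clear of the rail. Go a little lower and close.

step_arm(
  commands=[
    [-0.3,0,-0.5,3,0,0,0],
    [0,0,-0.5,4,0,0,0],
    [0.2,0,-0.5,4,0,0,0],
    [0.3,0,-0.5,4,0,0,0],
    [1,0,-0.5,4,0,0,0],
  ],
  grip_force=35,
)

```text
clock: 24.98
tcp_pos: [0.5509, 0.3272, 0.0157]
tcp_rot: [0.74, 0.673, 0.001, -0.0]
ft_force: [-0.8, 0.7, 2.2]
finger_gap: 0.0314
```

step_arm(
  commands=[
    [1,0,0,0,0,0,0],
    [1,0,0,0,0,0,0],
    [1,0,0,-8,0,0,0],
    [1,0,0,-30,0,0,0],
    [1,0,0,-60,0,0,0],
  ],
)

```text
clock: 25.6
tcp_pos: [0.5501, 0.3266, 0.0752]
tcp_rot: [0.74, 0.673, -0.0, -0.001]
ft_force: [-0.1, 0.1, -1.6]
finger_gap: 0.0314
```

```bash
python3 g.py dish .12
python3 - <<'E'
from h import *
f=vision.grab_frame("side");crop(f,220,80,360,220,5,"b5.png")
E
```

```text
dish [ 0.5977 -0.0238  0.276 ]
t25.60 at [0.5501 0.3266 0.0752] gap 0.0314 F [-0.1  0.1 -1.6] q [0.48 0.22 1.36 0.   1.56 0.58]
d [-344.3   80.5  -45.2] w [-0.001 -0.001 -0.371] dist 356
```

View pics/b5.png

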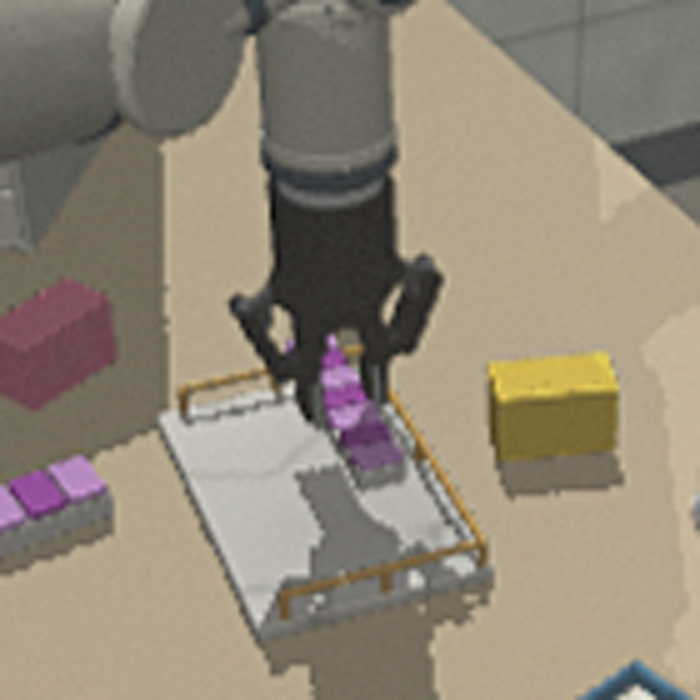

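step_arm(
  commands=[
    [1,0,0,-30,0,0,0],
    [1,-40,9,-50,0,0,-0.04],
    [1,-95,22,-55,0,0,-0.1],
    [1,-150,35,-55,0,0,-0.16],
    [1,-205,48,-55,0,0,-0.22],
  ],
)

```text
clock: 26.28
tcp_pos: [0.5803, 0.1172, 0.1353]
tcp_rot: [0.661, 0.751, 0.004, 0.001]
ft_force: [0.6, -0.1, -1.6]
finger_gap: 0.0311
```

```bash
python3 g.py dish .1
```

```text
dish [ 0.5977 -0.0238  0.276 ]
t26.27 at [0.5803 0.1172 0.1353] gap 0.0311 F [ 0.6 -0.1 -1.6] q [0.14 0.06 1.43 0.   1.64 0.01]
d [-142.2   -0.9   34.8] w [ 0.008 -0.003 -0.149] dist 146
```

step_arm(
  commands=[
    [1,-50,0,5,0,0,-0.05],
    [1,-100,0,15,0,0,-0.1],
    [1,-135,-1,28,0.004,-0.003,-0.149],
    [1,-142,-1,35,0.008,-0.003,-0.149],
    [1,-142,-1,35,0.008,-0.003,-0.149],
  ],
)

```text
clock: 26.9
tcp_pos: [0.5972, -0.0235, 0.0987]
tcp_rot: [0.603, 0.797, -0.0, -0.001]
ft_force: [-0.9, 0.6, -1.6]
finger_gap: 0.0313
```

```bash
python3 g.py dish .0107
python3 - <<'E'
from h import *
f=vision.grab_frame("side");crop(f,300,180,420,290,6,"b6.png")
E
```

```text
dish [ 0.5977 -0.0238  0.276 ]
t26.90 at [ 0.5972 -0.0235  0.0987] gap 0.0313 F [-0.9  0.6 -1.6] q [-0.1   0.1   1.45  0.    1.59 -0.37]
d [-0.6  0.6 88. ] w [-0.002 -0.002 -0.001] dist 88
```

View pics/b6.png

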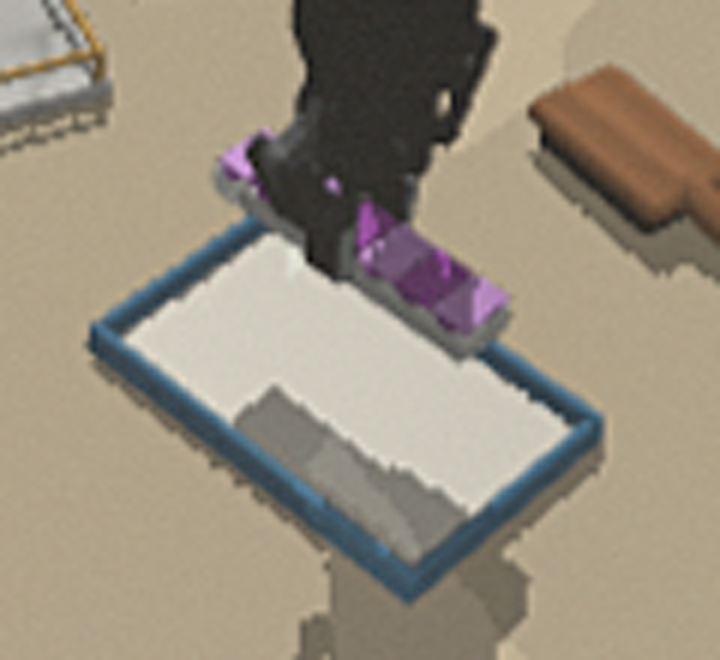

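Run:
```python
from h import *
from m0 import fit
f=vision.grab_frame("side")
W=[ray(f,(x+.5)/6-.5+300,(y+.5)/6-.5+180,.018)[:2] for x,y in [(93,326),(410,575),(603,415)]]
print(fit(W,[(-.068,.103),(-.068,-.103),(.068,-.103)]))
```

```text
(array([ 0.59836509, -0.01972239]), np.float64(0.27017636548475266), [[1.9, -3.5], [0.5, 2.7], [-2.4, 0.7]])
```

step_arm(
  commands=[
    [1,0,0,35,0,0,0],
    [1,0,0,68,0,0,0],
    [1,0,0,80,0,0,0],
    [1,0,0,86,0,0,0],
    [1,0,0,87,0,0,0],
  ],
)

```text
clock: 27.68
tcp_pos: [0.5985, -0.022, 0.0145]
tcp_rot: [0.602, 0.798, 0.001, 0.001]
ft_force: [0.1, -0.6, -1.3]
finger_gap: 0.031
```

step_arm(
  commands=[
    [1,0,0,2,0,0,0],
    [1,0,0,3.5,0,0,0],
    [1,0,0,4,0,0,0],
    [1,0,0,4,0,0,0],
  ],
)

```text
clock: 28.18
tcp_pos: [0.5987, -0.0221, 0.0108]
tcp_rot: [0.602, 0.798, 0.001, 0.001]
ft_force: [0.6, 0.2, -0.8]
finger_gap: 0.0311
```

step_arm(
  commands=[
    [1,0,0,1,0,0,0],
    [1,0,0,1.2,0,0,0],
    [1,0,0,1.2,0,0,0],
  ],
)

```text
clock: 28.55
tcp_pos: [0.5987, -0.0222, 0.0107]
tcp_rot: [0.602, 0.798, 0.001, 0.001]
ft_force: [-2.3, -0.4, 5.4]
finger_gap: 0.0311
```

Contact. Release and rise.

step_arm(
  commands=[
    [0,0,0,0,0,0,0],
    [-0.3,0,0,0,0,0,0],
    [-0.3,0,0,0,0,0,0],
    [-0.3,0,0,-10,0,0,0],
    [-0.3,0,0,-50,0,0,0],
  ],
)

```text
clock: 29.18
tcp_pos: [0.5967, -0.022, 0.0585]
tcp_rot: [0.602, 0.798, -0.001, -0.002]
ft_force: [0.3, -0.8, 0.2]
finger_gap: 0.0557
```

step_arm(
  commands=[
    [-0.6,0,0,-60,0,0,0],
    [-0.6,-60,0,-100,0,0,0],
    [-0.6,-120,0,-110,0,0,0],
    [-0.6,-170,0,-110,0,0,0],
    [-0.6,-220,0,-110,0,0,0],
  ],
)

```text
clock: 29.8
tcp_pos: [0.6579, -0.2359, 0.1695]
tcp_rot: [0.603, 0.798, -0.0, -0.001]
ft_force: [1.4, 0.6, 0.8]
finger_gap: 0.0683
```

```bash
python3 g.py m2 .13
python3 - <<'E'
from h import *
f=vision.grab_frame("side");crop(f,300,180,420,290,6,"b7.png")
f=vision.grab_frame("top");crop(f,325,160,425,230,7,"b8.png")
E
```

```text
m2 [ 0.4987 -0.3445  0.279 ]
t29.80 at [ 0.6579 -0.2359  0.1695] gap 0.0683 F [1.4 0.6 0.8] q [-0.39  0.36  1.03 -0.    1.75 -0.67]
d [ -60.9 -182.8   39.7] w [-0.001 -0.001 -0.002] dist 197
```

View pics/b7.png

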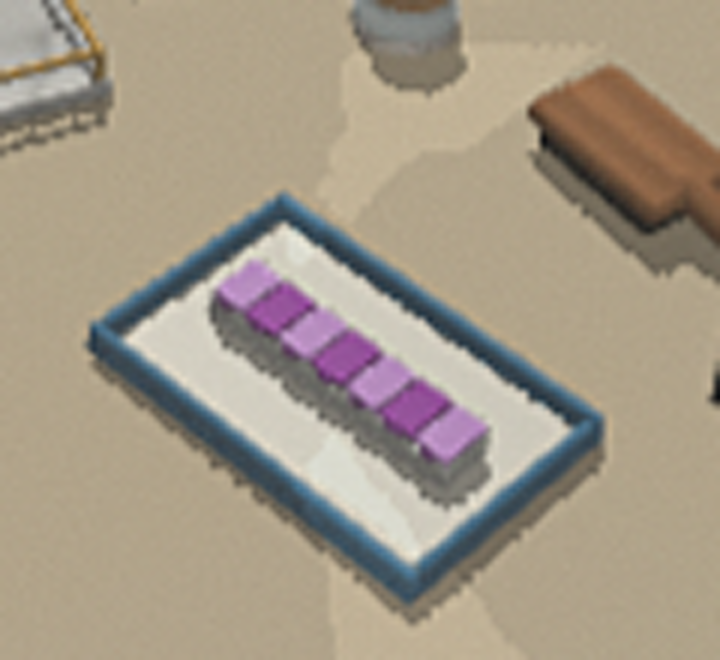

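View pics/b8.png

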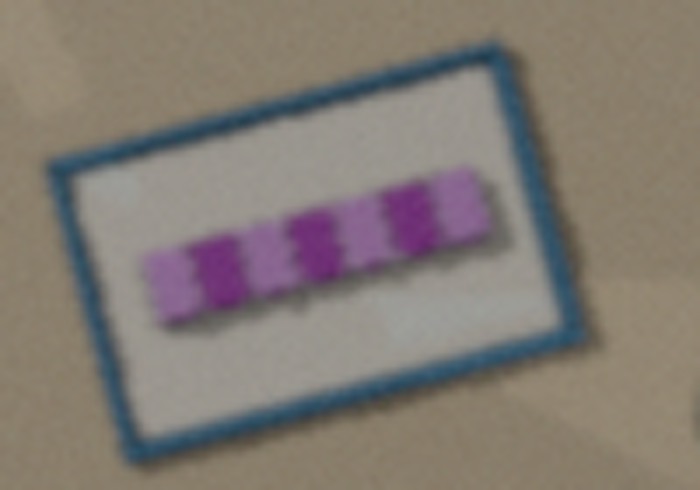

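step_arm(
  commands=[
    [-0.6,-20,-60,5,0,0,0],
    [-0.6,-40,-120,15,0,0,0],
    [-0.6,-58,-172,25,0,0,0],
    [-0.6,-61,-182,38,0,0,0],
    [-0.6,-61,-182,39,0,0,0],
  ],
)

```text
clock: 30.52
tcp_pos: [0.4975, -0.3462, 0.1281]
tcp_rot: [0.605, 0.796, -0.001, -0.002]
ft_force: [1.2, -0.2, 0.6]
finger_gap: 0.0685
```

```bash
python3 g.py .4995,-.345,.279 .030
```

```text
.4995,-.345,.279 [ 0.4995 -0.345   0.279 ]
t30.52 at [ 0.4975 -0.3462  0.1281] gap 0.0685 F [ 1.2 -0.2  0.6] q [-0.66  0.12  1.39 -0.    1.64 -0.93]
d [ 0.4  2.7 98.1] w [-0.005 -0.002 -0.008] dist 98
```

step_arm(
  commands=[
    [-0.6,0.4,2.3,35,-0.003,-0.002,-0.008],
    [-0.6,0.4,2.3,70,-0.003,-0.002,-0.008],
    [-0.6,0.4,2.3,92,-0.003,-0.002,-0.008],
    [-0.6,0.4,2.3,98,-0.003,-0.002,-0.008],
    [-0.6,0.4,2.3,98,-0.003,-0.002,-0.008],
  ],
)

```text
clock: 31.15
tcp_pos: [0.5003, -0.3444, 0.0307]
tcp_rot: [0.601, 0.799, -0.0, -0.0]
ft_force: [-1.0, 0.5, -0.1]
finger_gap: 0.0681
```

step_arm(
  commands=[
    [0,0,0,0,0,0,0],
    [1,0,0,0,0,0,0],
    [1,0,0,0,0,0,0],
    [1,0,0,0,0,0,0],
    [1,0,0,0,0,0,0],
  ],
  grip_force=40,
)

```text
clock: 31.78
tcp_pos: [0.5014, -0.3449, 0.0328]
tcp_rot: [0.601, 0.799, -0.0, 0.001]
ft_force: [0.9, 1.1, 6.0]
finger_gap: 0.0435
```

step_arm(
  commands=[
    [1,0,0,-10,0,0,0],
    [1,0,0,-40,0,0,0],
    [1,0,0,-80,0,0,0],
    [1,5,0,-115,0,0,0],
    [1,25,0,-128,0,0,0.01],
  ],
)

```text
clock: 32.4
tcp_pos: [0.4946, -0.3216, 0.164]
tcp_rot: [0.606, 0.796, -0.0, 0.003]
ft_force: [-0.4, -0.1, -1.9]
finger_gap: 0.0432
```

```bash
python3 g.py blue .15
```

```text
blue [ 0.5098  0.3883 -0.093 ]
t32.40 at [ 0.4946 -0.3216  0.164 ] gap 0.0432 F [-0.4 -0.1 -1.9] q [-0.63  0.05  1.39 -0.    1.69 -0.9 ]
d [680.4 203.5  10.8] w [0.005 0.005 0.362] dist 710
```

step_arm(
  commands=[
    [1,30,9,0,0,0,0.02],
    [1,80,24,0,0,0,0.04],
    [1,135,40,0,0,0,0.07],
    [1,190,57,0,0,0,0.1],
    [1,245,73,0,0,0,0.13],
  ],
)

```text
clock: 33.02
tcp_pos: [0.4993, -0.0644, 0.1631]
tcp_rot: [0.657, 0.754, 0.0, 0.003]
ft_force: [0.6, 0.5, -1.1]
finger_gap: 0.0434
```

```bash
python3 g.py blue .15
```

```text
blue [ 0.5098  0.3883 -0.093 ]
t33.02 at [ 0.4993 -0.0644  0.1631] gap 0.0434 F [ 0.6  0.5 -1.1] q [-0.19 -0.18  1.61 -0.    1.7  -0.33]
d [447.   72.5  11.1] w [0.005 0.005 0.231] dist 453
```

step_arm(
  commands=[
    [1,55,9,0,0,0,0.03],
    [1,110,18,0,0,0,0.06],
    [1,165,27,0,0,0,0.09],
    [1,220,36,0,0,0,0.12],
    [1,275,45,0,0,0,0.15],
  ],
)

```text
clock: 33.65
tcp_pos: [0.5058, 0.2158, 0.1622]
tcp_rot: [0.712, 0.702, 0.0, 0.004]
ft_force: [0.4, -0.7, -2.1]
finger_gap: 0.0431
```

```bash
python3 g.py blue .13
```

```text
blue [ 0.5098  0.3883 -0.093 ]
t33.65 at [0.5058 0.2158 0.1622] gap 0.0431 F [ 0.4 -0.7 -2.1] q [ 0.35 -0.05  1.5  -0.01  1.69  0.36]
d [172.7   1.5  31.4] w [0.006 0.004 0.08 ] dist 176
```

step_arm(
  commands=[
    [1,55,1,2,0,0,0.03],
    [1,110,1,10,0,0,0.06],
    [1,155,1,22,0.006,0.004,0.08],
    [1,172,1.5,30,0.006,0.004,0.08],
    [1,172.7,1.5,31,0.006,0.004,0.08],
  ],
)

```text
clock: 34.28
tcp_pos: [0.5092, 0.3883, 0.1291]
tcp_rot: [0.739, 0.674, -0.002, 0.0]
ft_force: [0.0, -0.7, -1.3]
finger_gap: 0.0436
```

```bash
python3 g.py blue .0408
```

```text
blue [ 0.5098  0.3883 -0.093 ]
t34.27 at [0.5092 0.3883 0.1291] gap 0.0436 F [ 0.  -0.7 -1.3] q [ 0.6   0.21  1.29 -0.    1.65  0.69]
d [ 0.2  0.7 88.3] w [-0.002  0.002  0.001] dist 88
```

step_arm(
  commands=[
    [1,0,0.5,35,0,0,0],
    [1,0,0.5,68,0,0,0],
    [1,0,0.5,82,0,0,0],
    [1,0,0.5,87,0,0,0],
    [1,0,0.5,88.5,0,0,0],
  ],
)

```text
clock: 34.9
tcp_pos: [0.5103, 0.388, 0.0421]
tcp_rot: [0.739, 0.674, -0.001, 0.0]
ft_force: [0.7, -0.1, -0.7]
finger_gap: 0.0438
```

step_arm(
  commands=[
    [1,0,0,1,0,0,0],
    [1,0,0,2,0,0,0],
    [1,0,0,2.5,0,0,0],
    [1,0,0,2.5,0,0,0],
  ],
)

```text
clock: 35.4
tcp_pos: [0.5107, 0.3884, 0.0408]
tcp_rot: [0.739, 0.674, 0.0, 0.0]
ft_force: [-1.0, 0.4, 3.9]
finger_gap: 0.0434
```

step_arm(
  commands=[
    [-0.6,0,0,0,0,0,0],
    [-0.6,0,0,0,0,0,0],
    [-0.6,0,0,0,0,0,0],
    [-0.6,0,0,-20,0,0,0],
    [-0.6,0,0,-60,0,0,0],
  ],
)

```text
clock: 36.02
tcp_pos: [0.5098, 0.3878, 0.1003]
tcp_rot: [0.739, 0.674, -0.002, 0.0]
ft_force: [-0.3, 0.2, 0.7]
finger_gap: 0.0683
```

```bash
python3 g.py .5767,-.3228,.279 .15
```

```text
.5767,-.3228,.279 [ 0.5767 -0.3228  0.279 ]
t36.02 at [0.5098 0.3878 0.1003] gap 0.0683 F [-0.3  0.2  0.7] q [ 0.6   0.22  1.33 -0.    1.6   0.69]
d [-701.5  132.2  -48.1] w [-0.002  0.002 -0.372] dist 715
```

step_arm(
  commands=[
    [-0.6,-20,4,-40,0,0,-0.01],
    [-0.6,-78,15,-60,0,0,-0.04],
    [-0.6,-138,26,-60,0,0,-0.07],
    [-0.6,-198,37,-60,0,0,-0.1],
    [-0.6,-258,48,-60,0,0,-0.13],
  ],
)

```text
clock: 36.65
tcp_pos: [0.534, 0.1248, 0.1629]
tcp_rot: [0.693, 0.721, -0.001, 0.001]
ft_force: [0.5, 0.9, 0.1]
finger_gap: 0.0683
```

```bash
python3 g.py .5767,-.3228,.279 .15
python3 - <<'E'
from h import *
f=vision.grab_frame("top");crop(f,190,170,320,260,6,"d1.png")
E
```

```text
.5767,-.3228,.279 [ 0.5767 -0.3228  0.279 ]
t36.65 at [0.534  0.1248 0.1629] gap 0.0683 F [0.5 0.9 0.1] q [ 0.17 -0.05  1.5  -0.    1.7   0.13]
d [-448.9   25.3   13.9] w [ 0.     0.002 -0.24 ] dist 450
```

View pics/d1.png

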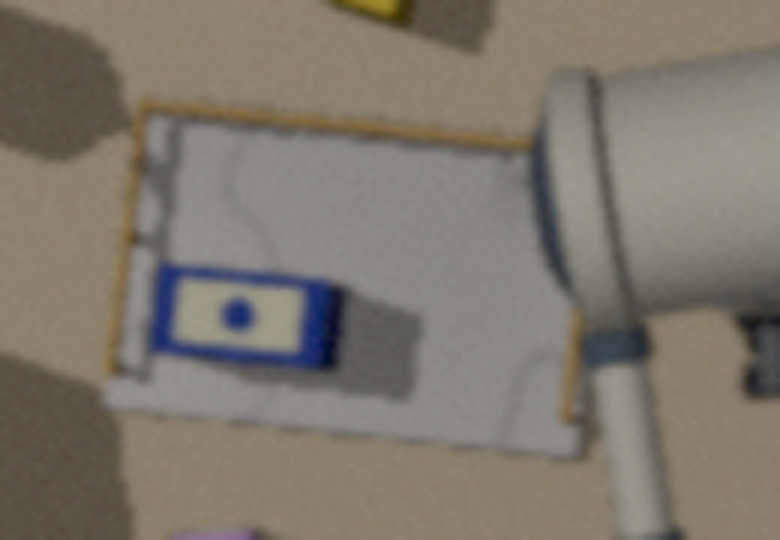

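step_arm(
  commands=[
    [-0.6,-60,3,2,0,0,-0.03],
    [-0.6,-120,7,4,0,0,-0.06],
    [-0.6,-180,10,6,0,0,-0.09],
    [-0.6,-240,14,8,0,0,-0.12],
    [-0.6,-300,17,10,0,0,-0.15],
  ],
)

```text
clock: 37.33
tcp_pos: [0.5623, -0.1836, 0.1572]
tcp_rot: [0.639, 0.769, -0.002, 0.004]
ft_force: [0.6, 0.0, -0.1]
finger_gap: 0.0685
```

```bash
python3 g.py .5767,-.3228,.279 .13
```

```text
.5767,-.3228,.279 [ 0.5767 -0.3228  0.279 ]
t37.33 at [ 0.5623 -0.1836  0.1572] gap 0.0685 F [ 0.6  0.  -0.1] q [-0.37  0.06  1.39 -0.01  1.68 -0.55]
d [-139.2  -11.5   28.4] w [ 0.001  0.009 -0.094] dist 143
```

step_arm(
  commands=[
    [-0.6,-55,-5,5,0,0,-0.04],
    [-0.6,-110,-10,15,0,0.005,-0.08],
    [-0.6,-139,-11.5,25,0,0.009,-0.094],
    [-0.6,-139,-11.5,28,0,0.009,-0.094],
    [-0.6,-139,-11.5,28,0,0.009,-0.094],
  ],
)

```text
clock: 37.95
tcp_pos: [0.5769, -0.3219, 0.1311]
tcp_rot: [0.602, 0.798, 0.001, 0.0]
ft_force: [-0.5, 0.5, 0.4]
finger_gap: 0.0682
```

```bash
python3 g.py .5767,-.3228,.279 .030
```

```text
.5767,-.3228,.279 [ 0.5767 -0.3228  0.279 ]
t37.95 at [ 0.5769 -0.3219  0.1311] gap 0.0682 F [-0.5  0.5  0.4] q [-0.56  0.26  1.22  0.    1.66 -0.84]
d [ -0.9  -0.6 101.1] w [ 0.002 -0.    -0.   ] dist 101
```

step_arm(
  commands=[
    [-0.6,-1,-0.6,35,0,0,0],
    [-0.6,-1,-0.6,70,0,0,0],
    [-0.6,-1,-0.6,94,0,0,0],
    [-0.6,-1,-0.6,101,0,0,0],
    [-0.6,-1,-0.6,101,0,0,0],
  ],
)

```text
clock: 38.58
tcp_pos: [0.5772, -0.3222, 0.0311]
tcp_rot: [0.602, 0.799, 0.001, 0.001]
ft_force: [-0.8, -0.1, -0.8]
finger_gap: 0.0683
```

step_arm(
  commands=[
    [0,0,0,0,0,0,0],
    [1,0,0,0,0,0,0],
    [1,0,0,0,0,0,0],
    [1,0,0,0,0,0,0],
    [1,0,0,0,0,0,0],
  ],
)

```text
clock: 39.2
tcp_pos: [0.5783, -0.3227, 0.0337]
tcp_rot: [0.602, 0.799, 0.001, 0.003]
ft_force: [0.2, 0.1, 5.7]
finger_gap: 0.0435
```

step_arm(
  commands=[
    [1,0,0,-10,0,0,0],
    [1,0,0,-40,0,0,0],
    [1,0,0,-80,0,0,0],
    [1,5,0,-115,0,0,0],
    [1,25,0,-128,0,0,0.01],
  ],
)

```text
clock: 39.83
tcp_pos: [0.5713, -0.2995, 0.1652]
tcp_rot: [0.606, 0.795, 0.001, 0.005]
ft_force: [-0.1, -0.1, -1.9]
finger_gap: 0.0431
```

```bash
python3 g.py green .15
```

```text
green [ 0.5012  0.2967 -0.093 ]
t39.83 at [ 0.5713 -0.2995  0.1652] gap 0.0431 F [-0.1 -0.1 -1.9] q [-0.54  0.2   1.23  0.    1.7  -0.8 ]
d [593.5  90.4  12.3] w [0.009 0.005 0.361] dist 600
```

step_arm(
  commands=[
    [1,30,5,0,0,0,0.02],
    [1,80,12,0,0,0,0.05],
    [1,135,21,0,0,0,0.08],
    [1,190,29,0,0,0,0.11],
    [1,245,37,0,0,0,0.15],
  ],
)

```text
clock: 40.45
tcp_pos: [0.5415, -0.0518, 0.1643]
tcp_rot: [0.665, 0.747, 0.002, 0.005]
ft_force: [1.5, 0.3, -2.0]
finger_gap: 0.0432
```

```bash
python3 g.py green .15
```

```text
green [ 0.5012  0.2967 -0.093 ]
t40.45 at [ 0.5415 -0.0518  0.1643] gap 0.0432 F [ 1.5  0.3 -2. ] q [-0.16 -0.07  1.51 -0.    1.69 -0.27]
d [350.9   0.5  12.6] w [0.01  0.004 0.21 ] dist 351
```

step_arm(
  commands=[
    [1,55,0,0,0,0,0.03],
    [1,110,0,0,0,0,0.06],
    [1,165,0,0,0,0,0.09],
    [1,220,0,0,0.005,0,0.13],
    [1,275,0,0,0.01,0,0.16],
  ],
)

```text
clock: 41.08
tcp_pos: [0.5089, 0.223, 0.1635]
tcp_rot: [0.723, 0.691, -0.001, 0.001]
ft_force: [-0.3, -0.6, -1.6]
finger_gap: 0.0435
```

```bash
python3 g.py green .13
```

```text
green [ 0.5012  0.2967 -0.093 ]
t41.08 at [0.5089 0.223  0.1635] gap 0.0435 F [-0.3 -0.6 -1.6] q [ 0.35 -0.03  1.47 -0.    1.7   0.4 ]
d [ 73.5 -11.   33.2] w [0.    0.004 0.048] dist 81
```

step_arm(
  commands=[
    [1,40,-6,5,0,0,0.03],
    [1,68,-10,20,0,0.004,0.048],
    [1,73,-11,31,0,0.004,0.048],
    [1,73,-11,33,0,0.004,0.048],
    [1,73,-11,33,0,0.004,0.048],
  ],
)

```text
clock: 41.7
tcp_pos: [0.5015, 0.2952, 0.1305]
tcp_rot: [0.739, 0.673, 0.0, 0.0]
ft_force: [-0.3, 0.0, -2.3]
finger_gap: 0.0432
```

```bash
python3 g.py green .0417
python3 - <<'E'
from h import *
f=vision.grab_frame("side");crop(f,220,80,360,220,5,"d2.png")
E
```

```text
green [ 0.5012  0.2967 -0.093 ]
t41.70 at [0.5015 0.2952 0.1305] gap 0.0432 F [-0.3  0.  -2.3] q [ 0.47  0.05  1.46 -0.    1.64  0.57]
d [ 1.5 -0.5 88.8] w [ 0.001  0.    -0.001] dist 89
```

View pics/d2.png

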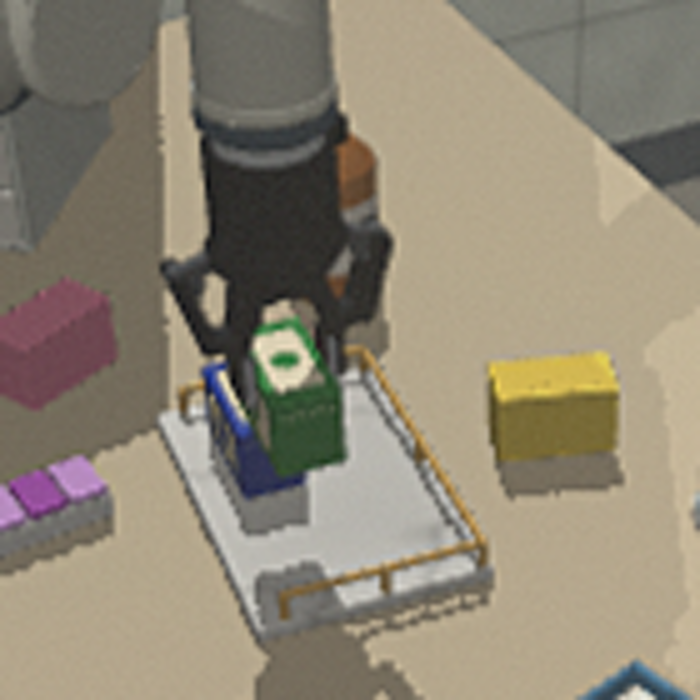

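step_arm(
  commands=[
    [1,0.5,-0.5,30,0,0,0],
    [1,0.5,-0.5,58,0,0,0],
    [1,0.5,-0.5,78,0,0,0],
    [1,0.5,-0.5,87,0,0,0],
    [1,0.5,-0.5,89,0,0,0],
  ],
)

```text
clock: 42.38
tcp_pos: [0.5015, 0.2957, 0.042]
tcp_rot: [0.74, 0.673, 0.0, 0.0]
ft_force: [0.4, 0.2, -2.0]
finger_gap: 0.0432
```

step_arm(
  commands=[
    [1,0,0,1,0,0,0],
    [1,0,0,2,0,0,0],
    [1,0,0,2.5,0,0,0],
    [1,0,0,2.5,0,0,0],
  ],
)

```text
clock: 42.88
tcp_pos: [0.5022, 0.2962, 0.0417]
tcp_rot: [0.74, 0.673, 0.002, 0.001]
ft_force: [-1.1, -2.0, 5.9]
finger_gap: 0.0433
```

step_arm(
  commands=[
    [-0.6,0,0,0,0,0,0],
    [-0.6,0,0,0,0,0,0],
    [-0.6,0,0,0,0,0,0],
    [-0.6,0,0,-20,0,0,0],
    [-0.6,0,0,-60,0,0,0],
  ],
)

```text
clock: 43.5
tcp_pos: [0.5011, 0.2955, 0.1013]
tcp_rot: [0.74, 0.673, -0.0, 0.0]
ft_force: [0.3, -0.4, 0.9]
finger_gap: 0.0682
```

```bash
python3 g.py .4235,-.3690,.279 .16
```

```text
.4235,-.3690,.279 [ 0.4235 -0.369   0.279 ]
t43.50 at [0.5011 0.2955 0.1013] gap 0.0682 F [ 0.3 -0.4  0.9] q [ 0.47  0.06  1.5  -0.    1.59  0.57]
d [-668.9  -14.8  -58.5] w [ 0.     0.    -0.373] dist 672
```

step_arm(
  commands=[
    [-0.6,-15,0,-40,0,0,-0.01],
    [-0.6,-70,-2,-60,0,0,-0.04],
    [-0.6,-130,-3,-60,0,0,-0.07],
    [-0.6,-190,-4,-60,0,0,-0.1],
    [-0.6,-250,-6,-60,0,0,-0.14],
  ],
)

```text
clock: 44.12
tcp_pos: [0.4714, 0.0455, 0.1632]
tcp_rot: [0.69, 0.724, 0.001, 0.001]
ft_force: [1.0, -0.1, -0.5]
finger_gap: 0.0686
```

```bash
python3 g.py .4237,-.3695,.279 .16
python3 - <<'E'
from h import *
f=vision.grab_frame("top");crop(f,190,170,320,260,6,"d3.png")
E
```

```text
.4237,-.3695,.279 [ 0.4237 -0.3695  0.279 ]
t44.12 at [0.4714 0.0455 0.1632] gap 0.0686 F [ 1.  -0.1 -0.5] q [ 0.02 -0.26  1.68 -0.    1.72 -0.02]
d [-412.3  -67.4    3.3] w [ 0.003  0.001 -0.231] dist 418
```

View pics/d3.png

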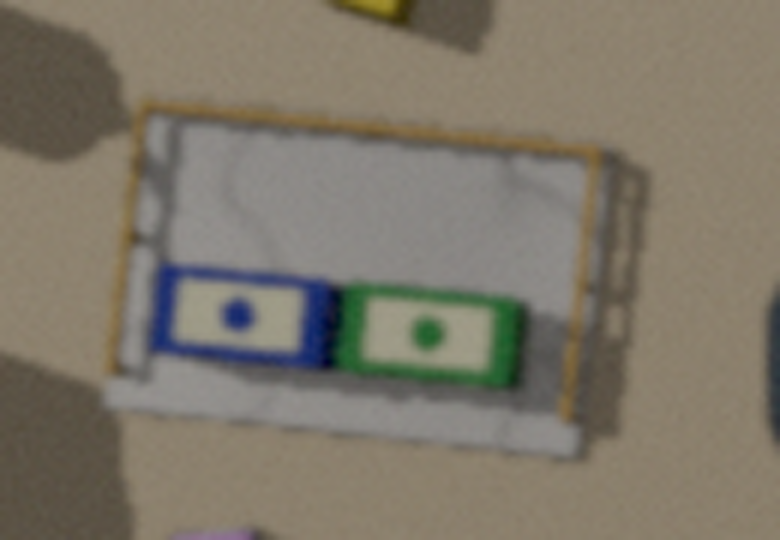

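step_arm(
  commands=[
    [-0.6,-58,-9,0,0,0,-0.03],
    [-0.6,-117,-19,0,0,0,-0.06],
    [-0.6,-175,-28,0,0,0,-0.09],
    [-0.6,-234,-38,0,0,0,-0.13],
    [-0.6,-292,-47,0,0,0,-0.16],
  ],
)

```text
clock: 44.8
tcp_pos: [0.4364, -0.2566, 0.1668]
tcp_rot: [0.631, 0.776, -0.001, 0.004]
ft_force: [0.4, 1.1, -0.1]
finger_gap: 0.0684
```

```bash
python3 g.py .4237,-.3695,.279 .13
```

```text
.4237,-.3695,.279 [ 0.4237 -0.3695  0.279 ]
t44.80 at [ 0.4364 -0.2566  0.1668] gap 0.0684 F [ 0.4  1.1 -0.1] q [-0.6  -0.17  1.6  -0.    1.71 -0.8 ]
d [-107.7  -35.4   37.5] w [ 0.002  0.008 -0.075] dist 119
```

step_arm(
  commands=[
    [-0.6,-50,-16,8,0,0,-0.03],
    [-0.6,-95,-31,22,0,0.005,-0.06],
    [-0.6,-107.7,-35.4,35,0,0.008,-0.075],
    [-0.6,-107.7,-35.4,37,0,0.008,-0.075],
    [-0.6,-107.7,-35.4,37,0,0.008,-0.075],
  ],
)

```text
clock: 45.42
tcp_pos: [0.4243, -0.3683, 0.1311]
tcp_rot: [0.601, 0.799, 0.001, 0.001]
ft_force: [0.8, 0.4, 0.8]
finger_gap: 0.0683
```

```bash
python3 g.py .4237,-.3695,.279 .026
```

```text
.4237,-.3695,.279 [ 0.4237 -0.3695  0.279 ]
t45.42 at [ 0.4243 -0.3683  0.1311] gap 0.0683 F [0.8 0.4 0.8] q [-0.78 -0.01  1.51  0.    1.64 -1.06]
d [ -1.   -1.2 105.1] w [ 0.003 -0.     0.001] dist 105
```

step_arm(
  commands=[
    [-0.6,-1,-1.2,38,0,0,0],
    [-0.6,-1,-1.2,75,0,0,0],
    [-0.6,-1,-1.2,98,0,0,0],
    [-0.6,-1,-1.2,105,0,0,0],
    [-0.6,-1,-1.2,105,0,0,0],
  ],
)

```text
clock: 46.05
tcp_pos: [0.4244, -0.369, 0.0272]
tcp_rot: [0.601, 0.799, 0.001, 0.001]
ft_force: [0.5, 0.3, -0.1]
finger_gap: 0.0685
```

step_arm(
  commands=[
    [0,0,0,0,0,0,0],
    [1,0,0,0,0,0,0],
    [1,0,0,0,0,0,0],
    [1,0,0,0,0,0,0],
    [1,0,0,0,0,0,0],
  ],
)

```text
clock: 46.68
tcp_pos: [0.4254, -0.3697, 0.0294]
tcp_rot: [0.601, 0.799, 0.001, 0.003]
ft_force: [1.0, 0.9, 7.2]
finger_gap: 0.0436
```

step_arm(
  commands=[
    [1,0,0,-10,0,0,0],
    [1,0,0,-40,0,0,0],
    [1,0,0,-85,0,0,0],
    [1,0,0,-130,0,0,0],
    [1,20,5,-165,0,0,0.01],
  ],
)

```text
clock: 47.3
tcp_pos: [0.4234, -0.3495, 0.1968]
tcp_rot: [0.606, 0.796, 0.001, 0.004]
ft_force: [0.5, -0.1, -1.1]
finger_gap: 0.0433
```

```bash
python3 g.py .5053,.3418,-.093 .18
```

```text
.5053,.3418,-.093 [ 0.5053  0.3418 -0.093 ]
t47.30 at [ 0.4234 -0.3495  0.1968] gap 0.0433 F [ 0.5 -0.1 -1.1] q [-0.75 -0.06  1.44  0.    1.75 -1.02]
d [644.7 262.9  15.2] w [0.007 0.004 0.363] dist 696
```

step_arm(
  commands=[
    [1,30,12,0,0,0,0.02],
    [1,80,33,0,0,0,0.04],
    [1,132,54,0,0,0,0.07],
    [1,184,75,0,0,0,0.1],
    [1,236,96,0,0,0,0.13],
  ],
)

```text
clock: 47.92
tcp_pos: [0.4529, -0.0949, 0.1967]
tcp_rot: [0.657, 0.754, 0.001, 0.004]
ft_force: [0.9, 0.0, -0.9]
finger_gap: 0.0432
```

```bash
python3 g.py .5053,.3418,-.093 .18
```

```text
.5053,.3418,-.093 [ 0.5053  0.3418 -0.093 ]
t47.92 at [ 0.4529 -0.0949  0.1967] gap 0.0432 F [ 0.9  0.  -0.9] q [-0.28 -0.29  1.65 -0.    1.78 -0.42]
d [425.4 111.9  15.7] w [0.008 0.004 0.231] dist 440
```

step_arm(
  commands=[
    [1,53,14,0,0,0,0.03],
    [1,106,28,0,0,0,0.06],
    [1,160,42,0,0,0,0.09],
    [1,213,56,0,0,0,0.12],
    [1,266,70,0,0,0,0.15],
  ],
)

```text
clock: 48.55
tcp_pos: [0.4855, 0.18, 0.1966]
tcp_rot: [0.712, 0.703, 0.002, 0.004]
ft_force: [1.1, -0.6, -2.0]
finger_gap: 0.0433
```

```bash
python3 g.py .5053,.3418,-.093 .16
```

```text
.5053,.3418,-.093 [ 0.5053  0.3418 -0.093 ]
t48.55 at [0.4855 0.18   0.1966] gap 0.0433 F [ 1.1 -0.6 -2. ] q [ 0.29 -0.14  1.52 -0.01  1.75  0.31]
d [162.2  17.4  36.2] w [0.009 0.003 0.08 ] dist 167
```

step_arm(
  commands=[
    [1,52,6,2,0,0,0.03],
    [1,104,11,10,0.004,0,0.06],
    [1,146,16,22,0.009,0.003,0.08],
    [1,162,17.4,32,0.009,0.003,0.08],
    [1,162,17.4,35,0.009,0.003,0.08],
  ],
)

```text
clock: 49.18
tcp_pos: [0.5048, 0.3417, 0.16]
tcp_rot: [0.739, 0.674, -0.001, -0.0]
ft_force: [0.6, -1.5, -1.5]
finger_gap: 0.0431
```

```bash
python3 g.py .5053,.3418,-.093 .0914
```

```text
.5053,.3418,-.093 [ 0.5053  0.3418 -0.093 ]
t49.17 at [0.5048 0.3417 0.16  ] gap 0.0431 F [ 0.6 -1.5 -1.5] q [ 0.54  0.12  1.33 -0.    1.7   0.63]
d [ 0.2  0.6 68.6] w [-0.002  0.002  0.001] dist 69
```

step_arm(
  commands=[
    [1,0,0.3,25,0,0,0],
    [1,0,0.3,48,0,0,0],
    [1,0,0.3,61,0,0,0],
    [1,0,0.3,67,0,0,0],
    [1,0,0.3,68.5,0,0,0],
  ],
)

```text
clock: 49.8
tcp_pos: [0.5053, 0.3412, 0.0921]
tcp_rot: [0.739, 0.674, -0.001, 0.0]
ft_force: [0.2, -0.1, -1.3]
finger_gap: 0.0432
```

step_arm(
  commands=[
    [1,0,0,1,0,0,0],
    [1,0,0,1.8,0,0,0],
    [1,0,0,2,0,0,0],
    [1,0,0,2,0,0,0],
  ],
)

```text
clock: 50.3
tcp_pos: [0.5057, 0.3415, 0.0915]
tcp_rot: [0.739, 0.674, 0.0, 0.0]
ft_force: [-0.5, 0.0, 5.6]
finger_gap: 0.0435
```

step_arm(
  commands=[
    [-0.6,0,0,0,0,0,0],
    [-0.6,0,0,0,0,0,0],
    [-0.6,0,0,0,0,0,0],
    [-0.6,0,0,-20,0,0,0],
    [-0.6,0,0,-60,0,0,0],
  ],
)

```text
clock: 50.92
tcp_pos: [0.5049, 0.3411, 0.151]
tcp_rot: [0.739, 0.674, -0.002, -0.0]
ft_force: [1.2, 0.3, -0.3]
finger_gap: 0.0685
```

step_arm(
  commands=[
    [-0.6,0,0,-40,0,0,0],
    [-0.6,-50,0,-60,0,0,0],
    [-0.6,-110,0,-60,0,0,0],
    [-0.6,-170,0,-60,0,0,0],
    [-0.6,-220,0,-60,0,0,0],
  ],
)

```text
clock: 51.55
tcp_pos: [0.4845, 0.1202, 0.2135]
tcp_rot: [0.739, 0.674, -0.001, 0.001]
ft_force: [0.4, -0.2, 0.1]
finger_gap: 0.0685
```

step_arm(
  commands=[
    [-0.6,-50,-20,0,0,0,0],
    [-0.6,-100,-40,0,0,0,0],
    [-0.6,-100,-40,0,0,0,0],
  ],
)

```text
clock: 51.92
tcp_pos: [0.4348, 0.0218, 0.216]
tcp_rot: [0.741, 0.672, 0.0, 0.002]
ft_force: [0.1, 0.1, -0.1]
finger_gap: 0.068
```

```bash
python3 g.py orange .2
python3 - <<'E'
from h import *
f=vision.grab_frame("top");crop(f,200,180,300,250,8,"e1.png");crop(f,200,100,530,290,2.4,"e3.png")
f=vision.grab_frame("side");crop(f,220,100,480,360,2.3,"e2.png")
E
```

```text
orange [ 0.5055  0.3425 -0.093 ]
t51.92 at [0.4348 0.0218 0.216 ] gap 0.0680 F [ 0.1  0.1 -0.1] q [-0.03 -0.36  1.67 -0.    1.83  0.07]
d [326.   39.2  15.4] w [ 0.004  0.002 -0.004] dist 329
```

View pics/e1.png

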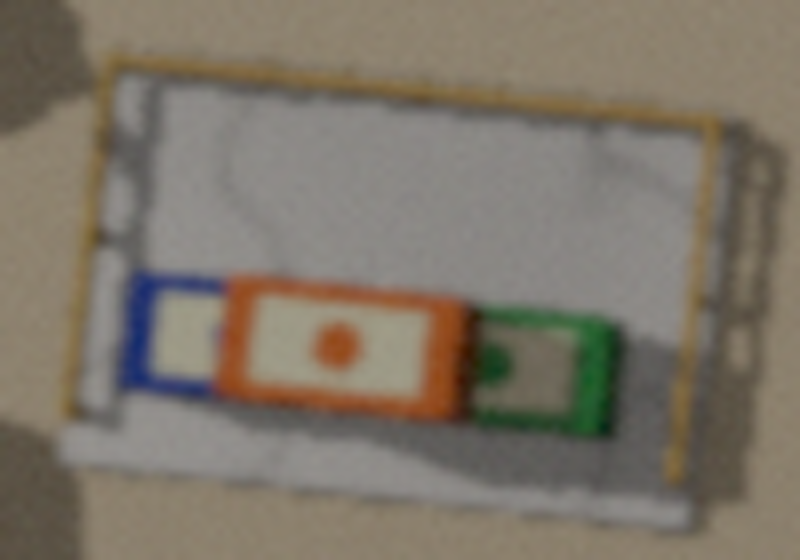

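View pics/e2.png

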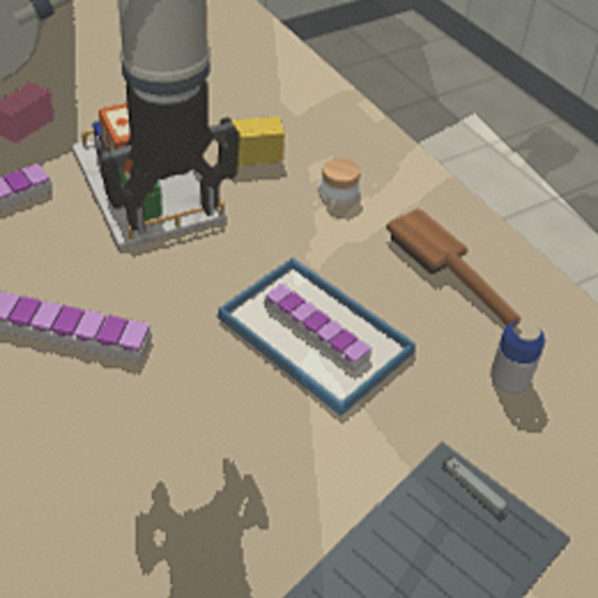

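View pics/e3.png

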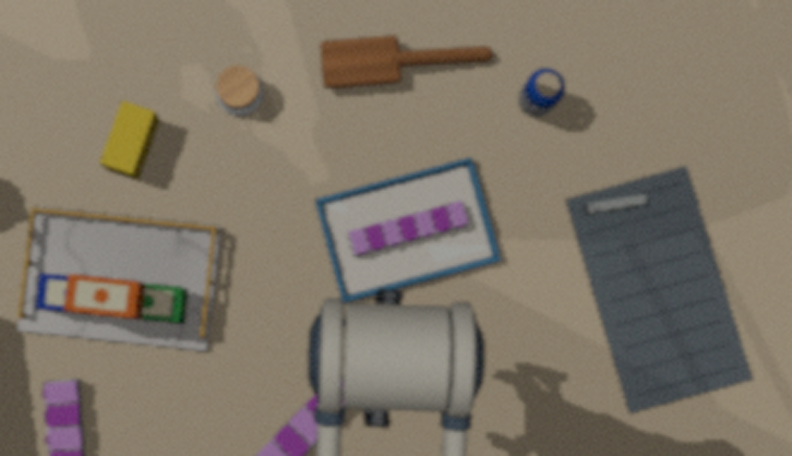

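```bash
python3 -c "
from plant import ticket; print(ticket.job_done())"
```

```text
the job is handed in; nothing more can be done
None
```

I moved the three soap boxes to the mat and laid the organiser lids up in the middle of the dish. I then rebuilt the stack on the tray and handed the job in at about 52 s; the hand-in gives no verdict, so these checks are my own.

- **Soap boxes:** the last overhead picture shows the stack matching its first picture to within about 2 mm. Orange lies half over the blue and half over the green, each back in its own place.
- **Organiser:** it lies about centred and parallel to the dish. My two camera estimates of the dish's middle differed by about 4 mm; I placed it between them, inside the 15 mm allowed.
- **Things to leave alone:** the nail clipper, cream jar and roll-on look unmoved in the last pictures; I did not measure them again.
- **Arm:** the gripper is open and well clear of everything, and the wrist force read about zero before hand-in.

No check failed.

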